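# Hold the spring-return clamp release open with its bayonet key

### The arm

A 7-joint arm with a two-finger parallel gripper is mounted at the origin on the work surface. World frame = base frame: x ahead of the robot, y to its left, z up, the work surface at z = 0. Lengths are in m, angles in rad, forces in N, time in s.
With the tool pointing down it reaches from about 0.4 to 0.85 m from the base axis. Payload 10.4 kg.
Tool frame: the origin (TCP) lies on the centre line of the jaws, within the pads' length; the fingertips stand 19 mm ahead of it and the grasp point (between the pads) is the TCP (tips_ahead is the distance from the TCP to the fingertips, in m); z points along the fingers, y is the direction in which the jaws open and shut (so a half turn about z gives the same grasp; the last joint's range is limited). The gripper opens to 87 mm and grips with 3 to 60 N. Pads are 19 mm wide; open, the fingers measure 117 mm over their backs; the gripper's body (75 mm by 190 mm) begins 51 mm behind the grasp point.
Start: joints at [1.095, 0.332, -0.065, 1.46, 0.022, 1.35, -0.088], TCP at [0.273, -0.562, 0.242] pointing down, gripper open.
Joint ranges: [-2.6, 2.6], [-0.5, 2.12], [-1.47, 1.34], [0.16, 2.42], [-1.27, 4.41], [0.06, 2.06], [-2.6, 2.6]. Speed limits (rad/s): [2.22, 2.22, 2.79, 2.79, 3.14, 3.14, 3.14].

### API

Orientations are given as a unit quaternion [x, y, z, w].
In Python, from bench import read_state, camera, camera_params, close_job, tips_ahead gives the robot as it stands. The module is installed in compiled form; this text tells all that it offers.
- The arm moves only by the tool send_rows, never from a script. Its argument "steps" is a list of rows, each a list of 7 numbers: the turn, a rotation vector about the tool's x, y, z in degrees, then the shift along the tool's x, y, z in m, then the gripper's target within -1 to 1 (shut at 1, half-way at 0, fully open at -1). In form: [[ax, ay, az, x, y, z, jaw], ...]. A call has exactly 10 rows; each row shifts and turns the pose as measured when the row begins, along the tool's axes as they then stand; what a row does not reach is not made up. A row lasts 1/10 s, in which the tool goes at most 50 mm and 8.59 degrees, less where a joint would pass 70% of its speed; a pose out of reach is approached as far as the arm can. A call with a gripper value outside its range is refused whole. The fingers move at their own pace and stop on an object; "force" is the grip in N (left out, the last holds). Time passes only in rows, so rows that do not move let the fingers close, or fill a call up. It gives the time, the measured TCP pose, the force and the opening at its end, in the units of the state.
- read_state(): the state, without advancing time (a new reading comes with each control period).
- camera(name): name is "side" or "top" or "wrist"; returns (picture, depth): 384x512x3 uint8, blue, green, red; 384x512 float32, m along the optical axis (not along the pixel's ray), 0 where there is no reading.
- camera_params(name): a dict with "camera_matrix" (3x3 intrinsics, pixels), "world_from_camera" (4x4, takes a point from camera to world coordinates). Camera axes: x right, y down, z forward; pixel columns grow to the right and rows downward; lengths in m; the calibration is good to about 2 mm. A picture is of the moment at which its call begins: read the wrist's pose just before it. camera_params takes no time and is no camera call; for the wrist camera it gives the pose at the moment of the call.
- close_job(): hands the job in, once; it reports no verdict.
The state is a dict: "time": time; "joint_positions": joint angles; "joint_vel": joint speeds; "joint_torque": joint torques, N m; "ee_pos": TCP position; "eef_rot": TCP orientation; "ft_force": force on the tool from outside, world axes, zero at the start; "torque": the same for the moment, N m; "width": finger opening in m.
Only numpy, scipy, OpenCV 4.12 (cv2) and the standard library are available. Lean on these libraries where they do the work, as an engineer would, in place of code of your own. Each camera call takes 0.05 s, during which the arm holds its last target.

### The job

Take the saddle-shaped guard off the clamp release unit and hang it astride the horizontal rail, clear of your hand. Then fetch the bayonet key from the wooden rack, push it fully home into the slot of the release unit, turn it a quarter turn clockwise (seen from above) against the spring, and finish while still gripping it there, pushed in and turned, because the spring returns if you let go. Leave the other things on the table where they are.

Things in the scene. Friction and masses are not known exactly. Their poses are not given: they have to be found in the camera images.
- guard_mid (a point): middle of the guard, half-way up between its legs, 25.5 mm below its top. The guard is an inverted U of 3 mm aluminium sheet: 54 mm wide over its two legs (its x; 48 mm between them), 40 mm along its y, 51 mm high. Grip it across the outside of the legs
- guard: the guard as a solid, 60 g; origin midway between the lower ends of its legs. At the start it straddles the release unit's boss, its flat roof resting on the boss over the slot, leg ends 7 mm above the base plate; it lifts straight off
- rail_mid (a point): middle of the horizontal bar, on its axis, 180 mm above the table: round, 14 mm diameter, along this point's y, 200 mm long between two end posts; fixed. The guard hangs with one leg either side of it and its roof resting on the bar (guard_mid about 15 mm below this point)
- rail: the stand of that bar; origin on the table below the bar's middle
- key_grip (a point): centre of the bayonet key's handle, on its axis, 54 mm above the key's tip and 26 mm below its top. The handle is flat and upright: 14 mm thick (its x), 28 mm wide (its y), 52 mm high; grip it across its thickness. z points up along the axis
- key: the whole key, 0.22 kg, origin at its tip. Below the handle: round collar 44 mm across, 6 mm thick; shank 12 mm across; at the foot a cross bar (two lugs) 30 mm long along its y, 11 mm thick (x), 8 mm high. The same after a half turn. It starts upright in one of the three holes (36 mm, 90 mm apart in a row; which one varies) of a plywood rack 40 mm high, the collar resting on the rack
- key_tip (a point): lower end of the key, on its axis, underside of the lugs: 54 mm below key_grip, 22 mm below the collar's underside
- socket_mouth (a point): centre of the slot's mouth in the flat top of the release unit's boss, 75 mm above the table; fixed. Slot 15 mm wide (this point's x), 34 mm long (its y), through an 8 mm top plate into a cavity. With the key's tip 13 mm deep it meets the spring plunger, at 16 mm the lugs pass below the plate and can turn, at 22 mm the collar meets the boss
- release: clamp release unit: square steel boss 44 x 44 mm, on a grey base plate 130 x 120 mm, 20 mm thick; fixed. Origin on the table under the slot
- plunger (a joint): how far the spring plunger is pushed down, m: 0 at rest, 0.009 with the key's collar on the boss; the push rises from about 3 N to 7 N
- rotor (a joint): turn of the spring-return rotor inside, rad: 0 at rest, grows clockwise seen from above, stop at 1.45. Its two dogs take the lugs with 0.15 to 0.2 rad of play, so a key turned 1.57 gives about 1.4. The torque rises to about 0.1 N m; let go, it turns back
- holder_a: bystander: taller black collet tool holder standing in one of the rack's holes: round, 46 mm across the flange, 92 mm high over the rack with its tool tip (a neighbour of the key)
- holder_b: bystander: shorter, otherwise like holder_a, 80 mm high over the rack
- oil: bystander: standing white plastic bottle, 60 mm across, 110 mm high; origin under its centre
- nut: bystander: dark steel collet nut lying flat on the table, 48 mm across, 26 mm high
- spanner: bystander: spanner lying on the table
- driver: bystander: screwdriver lying on the table
- cup: bystander: open aluminium cup, 72 mm across, 85 mm high
- grease: bystander: grey jar, 64 mm across, 70 mm high
Mind the look-alikes: they are no part of the job. What is shaped like the key but blue or orange is not meant.

How it is judged:
On the way, in this order (a step that is already met when the one before it is completed fails the run):
1. the guard hangs astride the rail, let go (x of guard_mid in the frame of rail_mid between -0.025 and 0.025 m and y of guard_mid in the frame of rail_mid between -0.095 and 0.095 m and z of guard_mid in the frame of rail_mid between -0.035 and -0.003 m and angle between guard_mid's own z axis and vertical below 0.6 rad and contact force between guard and rail above 0.1 N and contact force between guard and the arm below 0.05 N and contact force between guard and the fingers below 0.05 N), for 0.3 s.
2. the key stands in the slot, pressing the plunger in, not yet turned (horizontal distance between key_tip and socket_mouth below 0.006 m and angle between key_tip's own z axis and vertical below 0.15 rad and z of key_tip in the frame of socket_mouth below -0.0145 m and value of joint plunger above 0.0015 m and value of joint rotor below 0.6 rad), for 0.05 s.
At the end, for the whole second after the job is handed in: Guard astride the rail, resting on it and not touched by the robot; key upright (0.15 rad) in the slot, tip within 6 mm of its axis and at least 18 mm deep, plunger pressed at least 5 mm, rotor held still at 1.15 rad or more, the fingers still gripping the key (all of step 1 and horizontal distance between key_tip and socket_mouth below 0.006 m and angle between key_tip's own z axis and vertical below 0.15 rad and z of key_tip in the frame of socket_mouth below -0.018 m and value of joint plunger above 0.005 m and value of joint rotor above 1.15 rad and velocity of joint rotor between -0.2 and 0.2 rad/s and contact force between the fingers and key above 2 N); the arm keeps its last pose, push and grip.
It fails at once if a bystander on the table or in the rack is moved by more than 40 mm (distance of any of holder_a, holder_b, oil, nut, spanner, driver, cup, grease from where it was at the start of the episode above 0.04 m).
It also fails if it takes over 58 s, if anything falls off the work surface, if the arm or the gripper's body presses on something with over 40 N, if the wrist force passes 120 N, or if a joint passes its speed limit or range.

## Working session

There is one attempt and no reset: what is moved stays moved. The work goes in short steps, Python scripts to look and compute and a tool call to move; the robot and the scene stay as the last step left them, time stands still between calls to the robot, and variables do not carry over. Pictures are saved under pics/ and viewed, and the job is handed in when it is done.

Besides the shell and the picture viewer there is one more tool, called after "Call:" in YAML: its name, and indented under it one key for each argument. send_rows: Moves the arm, as the interface text tells. Its arguments: {"type":"object","properties":{"steps":{"type":"array"},"force":{"type":"number"}},"required":["steps"]}

```bash
mkdir -p pics
python3 - <<'E'
from bench import *
import cv2,numpy as np
s=read_state();print(s)
for n in ["side","top","wrist"]:
    p=camera_params(n);im,d=camera(n)
    cv2.imwrite(f"pics/{n}0.png",im);np.savez(f"{n}0.npz",im=im,d=d,K=p["camera_matrix"],T=p["world_from_camera"])
    print(n,p)
E
```

```text
{'time': 0.0, 'joint_positions': array([ 1.09542127,  0.33286751, -0.06468915,  1.46095768,  0.02159931,
        1.34990158, -0.08850797]), 'joint_vel': array([-0.00094998,  0.00137666,  0.00123111, -0.00028698, -0.0007144 ,
       -0.00165919, -0.0007749 ]), 'joint_torque': array([ 5.64510483e-04, -6.23254681e+01,  2.53115228e-02, -3.89888334e+01,
       -6.12652232e-02,  3.98827856e-02,  1.15719486e-04]), 'ee_pos': array([ 0.27324242, -0.56169622,  0.24074881]), 'eef_rot': array([ 9.74483019e-01,  2.24460082e-01, -1.95659810e-04, -6.92236675e-04]), 'ft_force': array([0.74881249, 0.10420808, 0.11348705]), 'torque': array([0.02209245, 0.00153868, 0.03850085]), 'width': 0.08686204983436739}
side {'camera_matrix': array([[483.79045182,   0.        , 256.97604913],
       [  0.        , 483.79045182, 193.05592614],
       [  0.        ,   0.        ,   1.        ]]), 'world_from_camera': array([[ 0.774896  , -0.38952491,  0.4978017 , -0.25336094],
       [-0.63203358, -0.48789266,  0.60207499, -1.05085086],
       [ 0.00835059, -0.7811729 , -0.6242589 ,  1.13919127],
       [ 0.        
[... 233 characters left out ...]
camera': array([[-0.02962649, -0.99869952,  0.04149144,  0.49372787],
       [-0.99951636,  0.02920716, -0.01067666, -0.05727262],
       [ 0.00945093, -0.04178769, -0.99908181,  1.15104172],
       [ 0.        ,  0.        ,  0.        ,  1.        ]])}
wrist {'camera_matrix': array([[293.14258976,   0.        , 258.84389639],
       [  0.        , 293.14258976, 193.56101454],
       [  0.        ,   0.        ,   1.        ]]), 'world_from_camera': array([[ 0.43757799, -0.85784547, -0.26949331,  0.34645714],
       [-0.89917913, -0.41797777, -0.12950475, -0.52733253],
       [-0.00154714,  0.29899119, -0.95425462,  0.38465672],
       [ 0.        ,  0.        ,  0.        ,  1.        ]])}
```

View pics/top0.png

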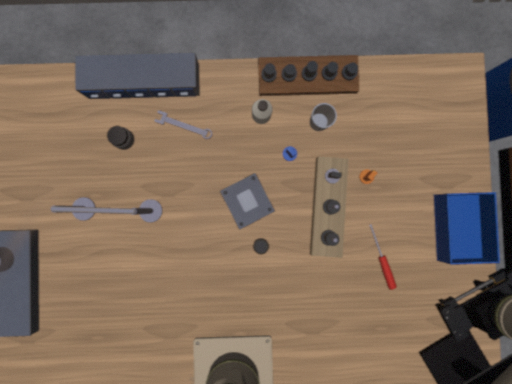

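View pics/side0.png

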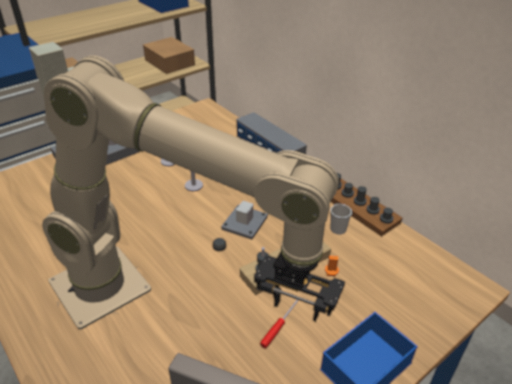

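```bash
cat > h.py <<'E'
import numpy as np,cv2
def load(n):
    z=np.load(n);return z['im'],z['d'],z['K'],z['T']
def cloud(d,K,T):
    v,u=np.mgrid[:d.shape[0],:d.shape[1]]
    P=np.stack([(u-K[0,2])/K[0,0]*d,(v-K[1,2])/K[1,1]*d,d],-1)
    W=P@T[:3,:3].T+T[:3,3];W[d<=0]=np.nan;return W
E
python3 - <<'E'
from h import *
im,d,K,T=load('top0.npz')
W=cloud(d,K,T)
cv2.imwrite('pics/a.png',cv2.resize(im[130:270,40:180],None,fx=5,fy=5,interpolation=cv2.INTER_CUBIC)[:600])
cv2.imwrite('pics/b.png',cv2.resize(im[140:260,210:380],None,fx=4.7,fy=4.7,interpolation=cv2.INTER_CUBIC))
for u,v in [(247,200),(235,188),(256,192),(80,209),(110,210),(140,210),(334,176),(332,207),(331,238),(340,200),(150,300)]:
    print(u,v,W[v,u].round(4))
def rect(m):
    p=W[m][:,:2].astype(np.float32);r=cv2.minAreaRect(p*1000);print(m.sum(),r,np.median(W[m],0))
X,Y,Z=W[...,0],W[...,1],W[...,2]
v,u=np.mgrid[:384,:512]
box=lambda a,b,c,e:(u>a)&(u<b)&(v>c)&(v<e)
print('guard roof');rect(box(225,270,175,225)&(Z>.07)&(Z<.095))
print('base');rect(box(210,285,165,235)&(Z>.012)&(Z<.03))
print('rail');rect(box(45,170,190,225)&(Z>.165)&(Z<.2))
print('railstand');rect(box(45,170,190,225)&(Z>.004))
print('rack');rect(box(305,355,145,260)&(Z>.033)&(Z<.047))
print('key');rect(box(320,346,165,188)&(Z>.05));print(np.nanmax(Z[box(320,346,165,188)]))
print('h1',np.nanmax(Z[box(320,346,196,218)]),np.nanmax(Z[box(320,346,228,248)]))
E
```

```text
247 200 [ 0.5148 -0.0565  0.0798]
235 188 [ 0.5527 -0.0219  0.019 ]
256 192 [ 0.5389 -0.0838  0.0229]
80 209 [0.5025 0.364  0.1866]
110 210 [0.4977 0.2888 0.1867]
140 210 [0.4956 0.225  0.146 ]
334 176 [ 0.5739 -0.2997  0.0983]
332 207 [ 0.4882 -0.2924  0.0913]
331 238 [ 0.4034 -0.2838  0.1028]
340 200 [ 0.5076 -0.3283  0.0387]
150 300 [ 0.2268  0.2414 -0.0016]
guard roof
293 ((513.8357543945312, -57.08573532104492), (53.02171325683594, 42.99142074584961), 24.9062557220459) [ 0.51437867 -0.05685588  0.07705893]
base
1458 ((514.2440185546875, -57.33631896972656), (129.90869140625, 119.87467193603516), 25.637300491333008) [ 0.5141889  -0.05783838  0.01931233]
rail
501 ((499.1173095703125, 333.36199951171875), (219.26095581054688, 17.82480239868164), 86.14654541015625) [0.4995957  0.32989485 0.18443335]
railstand
1286 ((506.2579345703125, 360.03326416015625), (352.2744140625, 96.17970275878906), 89.09427642822266) [0.49943462 0.29978246 0.01281851]
rack
2533 ((490.29510498046875, -298.51947021484375), (91.11605072021484, 290.3363037109375), 84.22724914550781) [ 0.50053714 -0.29513254  0.03952154]
key
86 ((575.7041015625, -305.5854187011719), (28.37609100341797, 22.360511779785156), 82.19071197509766) [ 0.57737306 -0.30424325  0.09520131]
0.10163765058641783
h1 0.12360306490881046 0.13387594248607138
```

View zooms.

View pics/a.png

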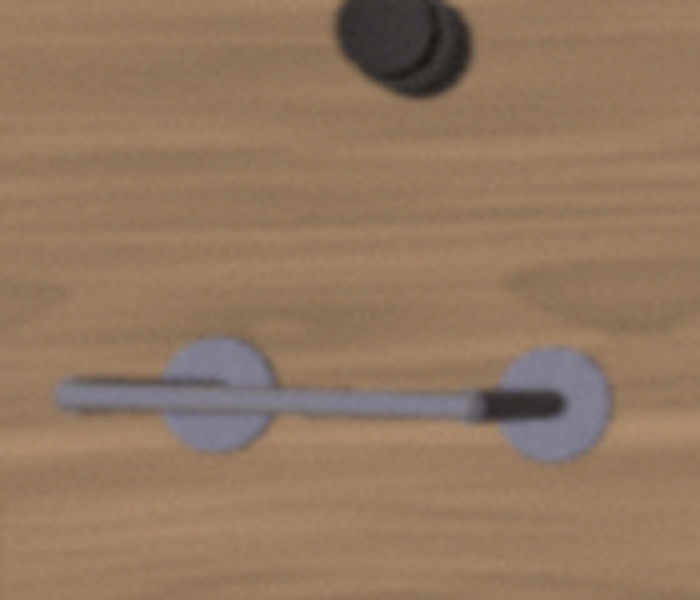

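View pics/b.png

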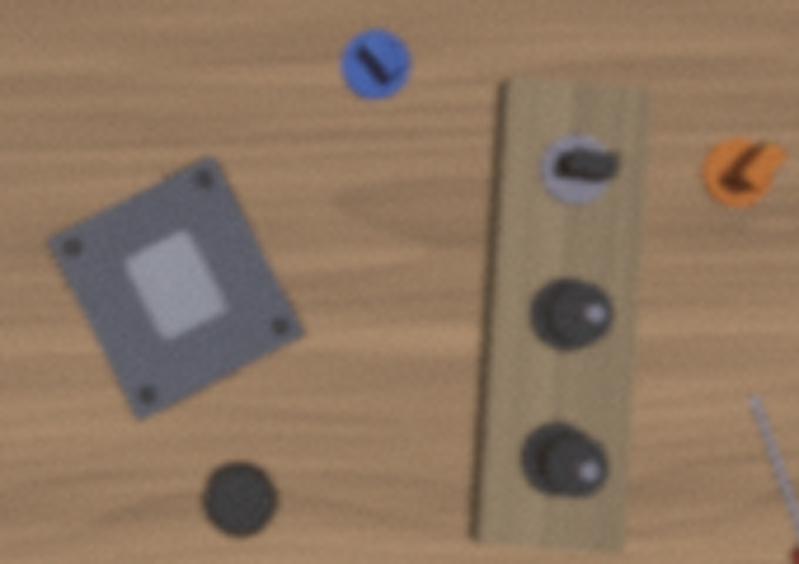

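View pics/wrist0.png

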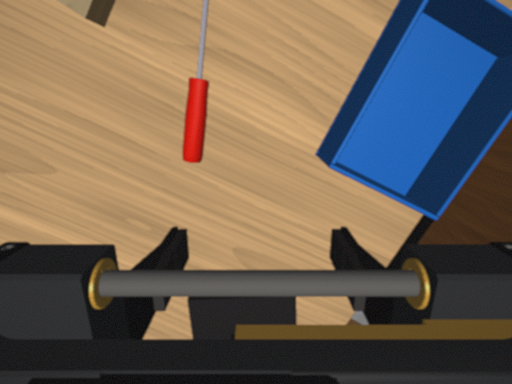

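```bash
cat >> h.py <<'E'
from scipy.spatial.transform import Rotation as Ro
def Rdown(th):
    t=np.deg2rad(th);return np.array([[np.cos(t),np.sin(t),0],[np.sin(t),-np.cos(t),0],[0,0,-1]])
def plan(tp,th,n,jaw,p0=None,R0=None):
    from bench import read_state
    s=read_state()
    p=s['ee_pos'] if p0 is None else p0; R=Ro.from_quat(s['eef_rot']).as_matrix() if R0 is None else R0
    rv=Ro.from_matrix(R.T@Rdown(th)).as_rotvec()
    rows=[]
    d=(np.array(tp)-p)/n
    for i in range(n):
        Rc=R@Ro.from_rotvec(rv*i/n).as_matrix()
        rows.append([*(np.rad2deg(rv)/n).round(2),*(Rc.T@d).round(4),jaw])
    for r in rows: print([float(x) for x in r],end=',\n')
def st():
    from bench import read_state
    s=read_state();R=Ro.from_quat(s['eef_rot']).as_matrix()
    print('t',round(s['time'],2),'p',s['ee_pos'].round(4),'th',np.rad2deg(np.arctan2(R[1,0],R[0,0])).round(2),'z',R[:,2].round(3),'F',s['ft_force'].round(2),'M',s['torque'].round(3),'w',round(s['width'],4),'q',s['joint_positions'].round(2))
def shot(n,tag):
    from bench import camera,camera_params
    p=camera_params(n);im,d=camera(n)
    cv2.imwrite(f"pics/{n}{tag}.png",im);np.savez(f"{n}{tag}.npz",im=im,d=d,K=p["camera_matrix"],T=p["world_from_camera"])
E
python3 - <<'E'
from h import *
plan([.514,-.057,.2],115.5,20,-1)
E
```

```text
[-0.0, -0.0, -4.48, 0.0219, -0.0174, 0.0021, -1.0],
[-0.0, -0.0, -4.48, 0.0232, -0.0157, 0.0021, -1.0],
[-0.0, -0.0, -4.48, 0.0243, -0.0138, 0.0021, -1.0],
[-0.0, -0.0, -4.48, 0.0253, -0.0119, 0.0021, -1.0],
[-0.0, -0.0, -4.48, 0.0262, -0.0099, 0.0021, -1.0],
[-0.0, -0.0, -4.48, 0.0269, -0.0078, 0.0021, -1.0],
[-0.0, -0.0, -4.48, 0.0274, -0.0057, 0.0021, -1.0],
[-0.0, -0.0, -4.48, 0.0277, -0.0035, 0.0021, -1.0],
[-0.0, -0.0, -4.48, 0.0279, -0.0013, 0.0021, -1.0],
[-0.0, -0.0, -4.48, 0.0279, 0.0008, 0.0021, -1.0],
[-0.0, -0.0, -4.48, 0.0278, 0.003, 0.0021, -1.0],
[-0.0, -0.0, -4.48, 0.0275, 0.0052, 0.0021, -1.0],
[-0.0, -0.0, -4.48, 0.027, 0.0073, 0.0021, -1.0],
[-0.0, -0.0, -4.48, 0.0263, 0.0094, 0.0021, -1.0],
[-0.0, -0.0, -4.48, 0.0255, 0.0114, 0.002, -1.0],
[-0.0, -0.0, -4.48, 0.0245, 0.0134, 0.002, -1.0],
[-0.0, -0.0, -4.48, 0.0234, 0.0153, 0.002, -1.0],
[-0.0, -0.0, -4.48, 0.0222, 0.017, 0.002, -1.0],
[-0.0, -0.0, -4.48, 0.0208, 0.0187, 0.002, -1.0],
[-0.0, -0.0, -4.48, 0.0192, 0.0203, 0.002, -1.0],
```

Call:
send_rows:
  steps:
    - [0,0,-4.5,0.022,-0.017,0,-1]
    - [0,0,-4.5,0.023,-0.016,0,-1]
    - [0,0,-4.5,0.024,-0.014,0,-1]
    - [0,0,-4.5,0.025,-0.012,0,-1]
    - [0,0,-4.5,0.026,-0.01,0,-1]
    - [0,0,-4.5,0.027,-0.008,0,-1]
    - [0,0,-4.5,0.027,-0.006,0,-1]
    - [0,0,-4.5,0.028,-0.0035,0,-1]
    - [0,0,-4.5,0.028,-0.001,0,-1]
    - [0,0,-4.5,0.028,0.001,0,-1]

```text
time: 1.15
ee_pos: [0.3906, -0.2995, 0.2377]
eef_rot: [0.806, 0.591, -0.001, -0.003]
ft_force: [-0.1, -0.5, -0.8]
width: 0.0869
```

Run:
```python
from h import *
st()
plan([.514,-.057,.18],115.5,10,-1)
```

```text
t 1.15 p [ 0.3906 -0.2995  0.2377] th 72.5 z [-0.005  0.003 -1.   ] F [-0.13 -0.48 -0.75] M [-0.037 -0.098 -0.025] w 0.0869 q [ 0.88  0.07 -0.33  1.79  0.02  1.3   0.24]
[-0.03, -0.02, -4.3, 0.0268, 0.0045, 0.0058, -1.0],
[-0.03, -0.02, -4.3, 0.0264, 0.0065, 0.0058, -1.0],
[-0.03, -0.02, -4.3, 0.0259, 0.0085, 0.0058, -1.0],
[-0.03, -0.02, -4.3, 0.0252, 0.0104, 0.0058, -1.0],
[-0.03, -0.02, -4.3, 0.0243, 0.0122, 0.0058, -1.0],
[-0.03, -0.02, -4.3, 0.0233, 0.014, 0.0058, -1.0],
[-0.03, -0.02, -4.3, 0.0222, 0.0157, 0.0058, -1.0],
[-0.03, -0.02, -4.3, 0.021, 0.0173, 0.0058, -1.0],
[-0.03, -0.02, -4.3, 0.0196, 0.0189, 0.0058, -1.0],
[-0.03, -0.02, -4.3, 0.0181, 0.0203, 0.0058, -1.0],
```

Call:
send_rows:
  steps:
    - [0,0,-4.3,0.027,0.0045,0.004,-1]
    - [0,0,-4.3,0.0265,0.0065,0.004,-1]
    - [0,0,-4.3,0.026,0.0085,0.004,-1]
    - [0,0,-4.3,0.025,0.0105,0.006,-1]
    - [0,0,-4.3,0.024,0.012,0.006,-1]
    - [0,0,-4.3,0.023,0.014,0.006,-1]
    - [0,0,-4.3,0.022,0.0155,0.006,-1]
    - [0,0,-4.3,0.021,0.0175,0.006,-1]
    - [0,0,-4.3,0.02,0.019,0.006,-1]
    - [0,0,-4.3,0.018,0.02,0.006,-1]

```text
time: 2.15
ee_pos: [0.5132, -0.0315, 0.1835]
eef_rot: [0.506, 0.862, 0.0, -0.001]
ft_force: [0.0, -0.7, -1.1]
width: 0.087
```

Run:
```python
from h import *
st(); shot('wrist','1'); shot('side','1')
im,d,K,T=load('wrist1.npz');W=cloud(d,K,T)
X,Y,Z=W[...,0],W[...,1],W[...,2]
def rect(m):
    p=W[m][:,:2].astype(np.float32);r=cv2.minAreaRect(p*1000);print(m.sum(),r,np.median(W[m],0))
near=(abs(X-.514)<.06)&(abs(Y+.057)<.06)
rect(near&(Z>.07)&(Z<.09))
rect((abs(X-.514)<.1)&(abs(Y+.057)<.1)&(Z>.015)&(Z<.026))
```

```text
t 2.15 p [ 0.5132 -0.0315  0.1835] th 119.15 z [-0.002  0.002 -1.   ] F [ 0.05 -0.71 -1.05] M [-0.031 -0.156 -0.006] w 0.087 q [ 0.55  0.19 -0.63  1.8   0.12  1.2   0.39]
2666 ((514.3165283203125, -56.738250732421875), (54.07798385620117, 44.68795394897461), 25.450220108032227) [ 0.51319322 -0.05444463  0.07854772]
8558 ((514.0402221679688, -56.57628631591797), (130.26812744140625, 119.82105255126953), 25.652420043945312) [ 0.50286014 -0.03858312  0.0205787 ]
```

View pics/wrist1.png

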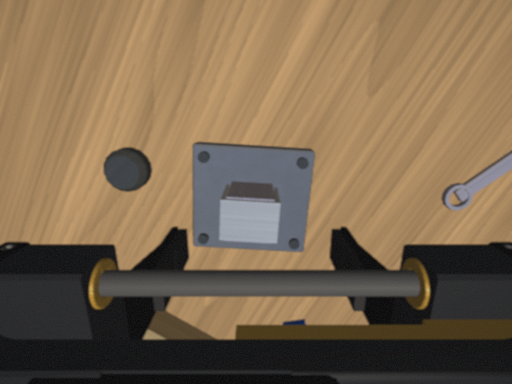

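View pics/side1.png

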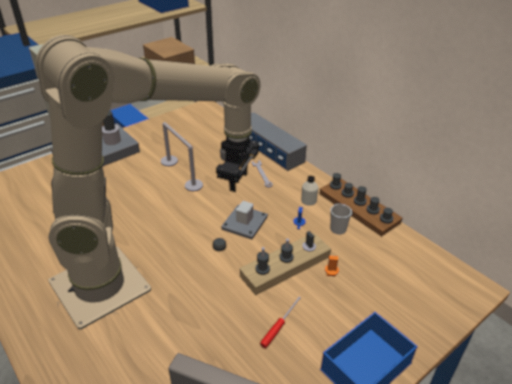

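Run:
```python
from h import *
plan([.5143,-.0567,.11],115.5,5,-1)
for n in ['side1.npz','top0.npz']:
    im,d,K,T=load(n);W=cloud(d,K,T);X,Y,Z=W[...,0],W[...,1],W[...,2]
    m=(X>.44)&(X<.56)&(Y>.22)&(Y<.45)&(Z>.172)&(Z<.2)
    p=W[m];c=np.median(p,0);print(n,m.sum(),c,p[:,1].min(),p[:,1].max(),p[:,2].max())
    l=cv2.fitLine(p[:,:2].astype(np.float32),cv2.DIST_HUBER,0,.001,.001).ravel();print(l,np.rad2deg(np.arctan2(l[1],l[0])))
    # posts/feet
    m=(X>.44)&(X<.56)&(Y>.18)&(Y<.5)&(Z>.004)&(Z<.16)
    for y0,y1 in [(.18,.33),(.33,.5)]:
        q=W[m&(Y>y0)&(Y<y1)];print(len(q),np.median(q,0).round(4),q.min(0).round(4),q.max(0).round(4))
```

```text
[-0.01, -0.06, 0.78, -0.0051, -0.0026, 0.0146, -1.0],
[-0.01, -0.06, 0.78, -0.0051, -0.0025, 0.0146, -1.0],
[-0.01, -0.06, 0.78, -0.0051, -0.0025, 0.0146, -1.0],
[-0.01, -0.06, 0.78, -0.0052, -0.0024, 0.0146, -1.0],
[-0.01, -0.06, 0.78, -0.0052, -0.0023, 0.0146, -1.0],
side1.npz 147 [0.49281276 0.32131064 0.18223299] 0.22440668178720413 0.4366647718495795 0.1895754155736904
[0.05137906 0.9986792  0.4942505  0.36091298] 87.05489
280 [0.4864 0.2286 0.0294] [0.452  0.1886 0.0041] [0.5387 0.3037 0.1577]
251 [0.4988 0.428  0.0346] [0.4549 0.3561 0.004 ] [0.5596 0.4997 0.1587]
top0.npz 494 [0.49962767 0.33079569 0.18448633] 0.224225858866636 0.443031560803072 0.19031561993925317
[0.05872738 0.998274   0.499715   0.329353  ] 86.633224
455 [0.4946 0.2261 0.0099] [0.44   0.1838 0.004 ] [0.5537 0.2968 0.1594]
333 [0.5125 0.4293 0.0086] [0.4436 0.3354 0.004 ] [0.5564 0.4998 0.1468]
```

Call:
send_rows:
  steps:
    - [0,0,0.8,-0.005,-0.0025,0.014,-1]
    - [0,0,0.8,-0.005,-0.0025,0.014,-1]
    - [0,0,0.8,-0.005,-0.0025,0.014,-1]
    - [0,0,0.8,-0.005,-0.0025,0.014,-1]
    - [0,0,0.8,-0.005,-0.0025,0.014,-1]
    - [0,0,0,0,0,0,-1]
    - [0,0,0,0,0,0,-1]
    - [0,0,0,0,0,0,-1]
    - [0,0,0,0,0,0,-1]
    - [0,0,0,0,0,0,-1]

```text
time: 3.25
ee_pos: [0.511, -0.0621, 0.1054]
eef_rot: [0.539, 0.842, -0.0, -0.003]
ft_force: [-0.3, -0.6, -0.7]
width: 0.0867
```

Run:
```python
from h import *
st()
plan([.5143,-.0567,.0525],115.5,6,-1)
```

```text
t 3.25 p [ 0.511  -0.0621  0.1054] th 114.77 z [-0.006  0.003 -1.   ] F [-0.31 -0.63 -0.73] M [-0.019 -0.086  0.028] w 0.0867 q [ 0.56  0.28 -0.59  1.88  0.17  1.05  0.33]
[-0.04, -0.05, -0.12, 0.0005, 0.0009, 0.0088, -1.0],
[-0.04, -0.05, -0.12, 0.0005, 0.0009, 0.0088, -1.0],
[-0.04, -0.05, -0.12, 0.0005, 0.0009, 0.0088, -1.0],
[-0.04, -0.05, -0.12, 0.0006, 0.0009, 0.0088, -1.0],
[-0.04, -0.05, -0.12, 0.0006, 0.0009, 0.0088, -1.0],
[-0.04, -0.05, -0.12, 0.0006, 0.0009, 0.0088, -1.0],
```

Call:
send_rows:
  steps:
    - [0,0,-0.3,0.002,0.003,0,-1]
    - [0,0,-0.3,0.001,0.002,0.008,-1]
    - [0,0,0,0,0.0005,0.01,-1]
    - [0,0,0,0,0,0.01,-1]
    - [0,0,0,0,0,0.01,-1]
    - [0,0,0,0,0,0.008,-1]
    - [0,0,0,0,0,0.004,-1]
    - [0,0,0,0,0,0,-1]
    - [0,0,0,0,0,0,-1]
    - [0,0,0,0,0,0,-1]

```text
time: 4.25
ee_pos: [0.5147, -0.0557, 0.0507]
eef_rot: [0.534, 0.846, -0.0, -0.003]
ft_force: [0.0, -0.8, 0.7]
width: 0.087
```

Run:
```python
from h import *
st();shot('wrist','2')
plan([.5143,-.0567,.0525],115.5,3,-1)
```

```text
t 4.25 p [ 0.5147 -0.0557  0.0507] th 115.49 z [-0.006  0.003 -1.   ] F [ 0.02 -0.78  0.75] M [ 0.051 -0.136 -0.021] w 0.087 q [ 0.52  0.36 -0.58  1.91  0.24  0.94  0.28]
[-0.08, -0.1, -0.0, -0.0002, -0.0003, -0.0006, -1.0],
[-0.08, -0.1, -0.0, -0.0002, -0.0003, -0.0006, -1.0],
[-0.08, -0.1, -0.0, -0.0002, -0.0003, -0.0006, -1.0],
```

View pics/wrist2.png

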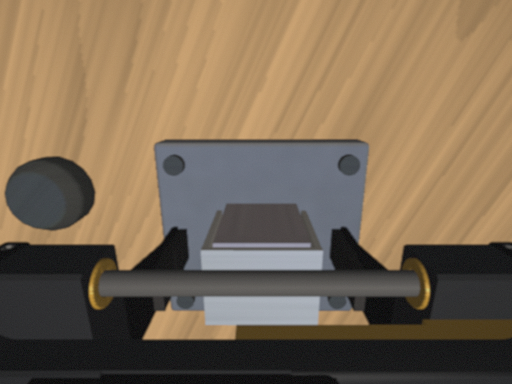

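Call:
send_rows:
  steps:
    - [0,0,0,0,0,0,1]
    - [0,0,0,0,0,0,1]
    - [0,0,0,0,0,0,1]
    - [0,0,0,0,0,0,1]
    - [0,0,0,0,0,0,1]
    - [0,0,0,0,0,0,1]
    - [0,0,0,0,0,0,1]
    - [0,0,0,0,0,0,1]
    - [0,0,0,0,0,0,1]
    - [0,0,0,0,0,0,1]
  force: 20

```text
time: 5.3
ee_pos: [0.5155, -0.0559, 0.0518]
eef_rot: [0.534, 0.846, -0.0, -0.002]
ft_force: [-0.2, -0.2, -0.5]
width: 0.0537
```

Run:
```python
from h import *
st()
```

```text
t 5.3 p [ 0.5155 -0.0559  0.0518] th 115.48 z [-0.004  0.002 -1.   ] F [-0.25 -0.17 -0.49] M [ 0.006 -0.122 -0.035] w 0.0537 q [ 0.52  0.36 -0.58  1.91  0.24  0.94  0.28]
```

Call:
send_rows:
  steps:
    - [0,0,0,0,0,-0.01,1]
    - [0,0,0,0,0,-0.015,1]
    - [0,0,0,0,0,-0.02,1]
    - [0,0,0,0,0,-0.025,1]
    - [0,0,0,0,0,-0.025,1]
    - [0,0,0,0,0,-0.025,1]
    - [0,0,0,0,0,-0.03,1]
    - [0,0,0,0,0,-0.03,1]
    - [0,0,0,0,0,-0.02,1]
    - [0,0,0,0,0,-0.01,1]

```text
time: 6.3
ee_pos: [0.5149, -0.0545, 0.2799]
eef_rot: [0.532, 0.847, 0.001, -0.001]
ft_force: [0.4, -0.8, -0.6]
width: 0.0542
```

Run:
```python
from h import *
st();shot('wrist','3');shot('top','3')
# rail perpendicular: tool y yaw = -3.2 => th=86.8
plan([.4993,.333,.265],86.8,15,1)
```

```text
t 6.3 p [ 0.5149 -0.0545  0.2799] th 115.68 z [-0.     0.002 -1.   ] F [ 0.42 -0.84 -0.55] M [ 0.049 -0.122 -0.004] w 0.0542 q [ 0.59  0.12 -0.62  1.65  0.07  1.39  0.41]
[0.0, -0.01, 1.93, 0.0237, 0.0102, 0.001, 1.0],
[0.0, -0.01, 1.93, 0.0241, 0.0094, 0.001, 1.0],
[0.0, -0.01, 1.93, 0.0244, 0.0086, 0.001, 1.0],
[0.0, -0.01, 1.93, 0.0246, 0.0078, 0.001, 1.0],
[0.0, -0.01, 1.93, 0.0249, 0.007, 0.001, 1.0],
[0.0, -0.01, 1.93, 0.0251, 0.0061, 0.001, 1.0],
[0.0, -0.01, 1.93, 0.0253, 0.0053, 0.001, 1.0],
[0.0, -0.01, 1.93, 0.0255, 0.0044, 0.001, 1.0],
[0.0, -0.01, 1.93, 0.0256, 0.0036, 0.001, 1.0],
[0.0, -0.01, 1.93, 0.0257, 0.0027, 0.001, 1.0],
[0.0, -0.01, 1.93, 0.0258, 0.0018, 0.0009, 1.0],
[0.0, -0.01, 1.93, 0.0258, 0.001, 0.0009, 1.0],
[0.0, -0.01, 1.93, 0.0259, 0.0001, 0.0009, 1.0],
[0.0, -0.01, 1.93, 0.0258, -0.0008, 0.0009, 1.0],
[0.0, -0.01, 1.93, 0.0258, -0.0016, 0.0009, 1.0],
```

View pics/wrist3.png

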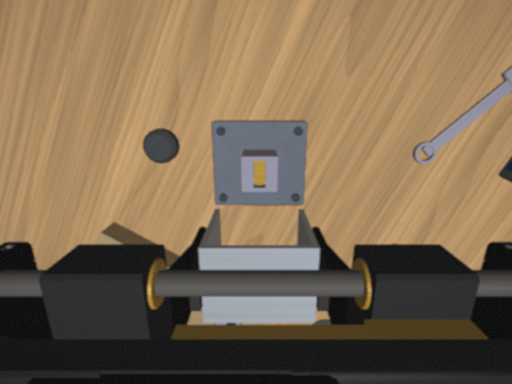

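View pics/top3.png

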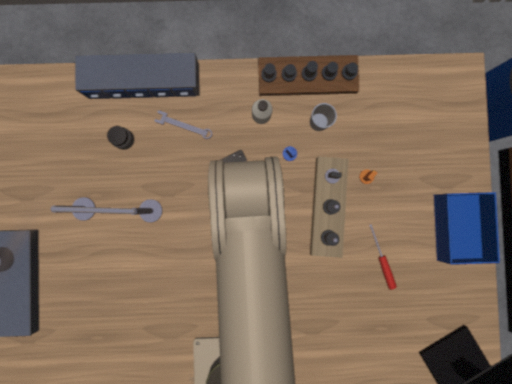

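Call:
send_rows:
  steps:
    - [0,0,2,0.024,0.01,0,1]
    - [0,0,2,0.024,0.0095,0,1]
    - [0,0,2,0.0245,0.0085,0,1]
    - [0,0,2,0.0245,0.008,0,1]
    - [0,0,2,0.025,0.007,0,1]
    - [0,0,2,0.025,0.006,0,1]
    - [0,0,2,0.0255,0.005,0,1]
    - [0,0,2,0.0255,0.0045,0,1]
    - [0,0,2,0.0255,0.0035,0,1]
    - [0,0,2,0.0255,0.0025,0,1]

```text
time: 7.4
ee_pos: [0.5015, 0.2073, 0.2668]
eef_rot: [0.679, 0.734, -0.006, -0.007]
ft_force: [0.0, -0.4, -0.3]
width: 0.0542
```

Run:
```python
from h import *
st();shot('wrist','4')
im,d,K,T=load('wrist3.npz');W=cloud(d,K,T);X,Y,Z=W[...,0],W[...,1],W[...,2]
m=(abs(X-.514)<.05)&(abs(Y+.057)<.05)&(Z>.068)&(Z<.085)
r=cv2.minAreaRect(W[m][:,:2].astype(np.float32)*1000);print('boss',r,m.sum(),np.median(Z[m]))
hsv=cv2.cvtColor(im,cv2.COLOR_BGR2HSV)
y=(hsv[...,1]>110)&(hsv[...,0]>15)&(hsv[...,0]<35)
y[:,:235]=0;y[:,285:]=0;y[:150]=0;y[200:]=0
v,u=np.nonzero(y);print(len(u),u.min(),u.max(),v.min(),v.max(),np.nanmedian(Z[y]))
# project slot outline to z=.075 plane
c=cv2.minAreaRect(np.stack([u,v],1).astype(np.float32));print(c)
def px2z(u,v,z):
    r=T[:3,:3]@np.array([(u-K[0,2])/K[0,0],(v-K[1,2])/K[1,1],1]);return T[:3,3]+r*(z-T[2,3])/r[2]
for q in cv2.boxPoints(c): print(px2z(*q,.075).round(4))
print(px2z(*c[0],.075))
plan([.4993,.333,.265],86.8,8,1)
```

```text
t 7.4 p [0.5015 0.2073 0.2668] th 94.47 z [-0.018 -0.001 -1.   ] F [ 0.02 -0.43 -0.33] M [ 0.045 -0.115 -0.036] w 0.0542 q [ 0.2   0.23 -0.78  1.6   0.16  1.4  -0.51]
boss ((514.1875610351562, -56.619873046875), (43.62966537475586, 44.578426361083984), 24.892677307128906) 1013 0.0755609357400322
257 254 264 161 185 0.06263515514172266
((259.0, 173.0), (24.0, 10.0), 90.0)
[ 0.5022 -0.045   0.075 ]
[ 0.513  -0.0397  0.075 ]
[ 0.5261 -0.0667  0.075 ]
[ 0.515 -0.072  0.075]
[ 0.51400161 -0.05569199  0.075     ]
[-0.14, -0.01, 0.98, 0.0151, 0.0011, 0.0002, 1.0],
[-0.14, -0.01, 0.98, 0.0151, 0.0009, 0.0002, 1.0],
[-0.14, -0.01, 0.98, 0.0151, 0.0006, 0.0002, 1.0],
[-0.14, -0.01, 0.98, 0.0151, 0.0003, 0.0002, 1.0],
[-0.14, -0.01, 0.98, 0.0151, 0.0001, 0.0002, 1.0],
[-0.14, -0.01, 0.98, 0.0151, -0.0002, 0.0002, 1.0],
[-0.14, -0.01, 0.98, 0.0151, -0.0004, 0.0002, 1.0],
[-0.14, -0.01, 0.98, 0.0151, -0.0007, 0.0002, 1.0],
```

View pics/wrist4.png

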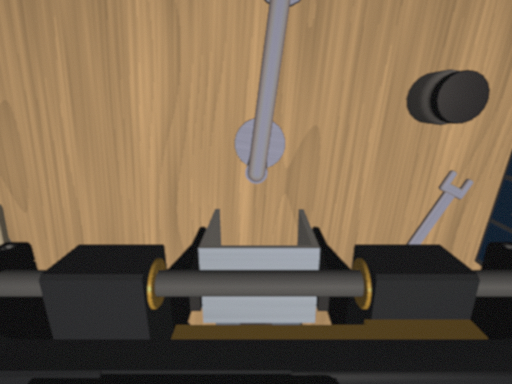

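Call:
send_rows:
  steps:
    - [-0.2,0,1,0.015,0.001,0,1]
    - [-0.2,0,1,0.015,0.001,0,1]
    - [-0.2,0,1,0.015,0.0005,0,1]
    - [-0.2,0,1,0.015,0.0005,0,1]
    - [-0.2,0,1,0.015,0,0,1]
    - [-0.1,0,1,0.015,0,0,1]
    - [0,0,1,0.014,0,0,1]
    - [0,0,0.5,0.006,0,0,1]
    - [0,0,0,0,0,0,1]
    - [0,0,0,0,0,0,1]

```text
time: 8.45
ee_pos: [0.4947, 0.3244, 0.2539]
eef_rot: [0.724, 0.69, -0.008, -0.004]
ft_force: [0.1, -1.1, 0.3]
width: 0.0536
```

Run:
```python
from h import *
st();shot('wrist','5');shot('side','5')
for n in ['wrist4.npz','wrist5.npz']:
    im,d,K,T=load(n);W=cloud(d,K,T);X,Y,Z=W[...,0],W[...,1],W[...,2]
    m=(abs(X-.5)<.05)&(Y>.2)&(Y<.46)&(Z>.170)&(Z<.2)
    p=W[m]
    for a in np.arange(.22,.45,.02):
        q=p[(p[:,1]>a)&(p[:,1]<a+.02)]
        if len(q)>4: print(round(a+.01,3),len(q),q.min(0).round(4)[0],q.max(0).round(4)[[0,2]])
```

```text
t 8.45 p [0.4947 0.3244 0.2539] th 87.25 z [-0.017 -0.005 -1.   ] F [ 0.11 -1.13  0.28] M [-0.014 -0.113 -0.032] w 0.0536 q [-0.03  0.37 -0.79  1.49  0.25  1.41 -0.88]
0.23 325 0.4853 [0.5026 0.1892]
0.25 461 0.4874 [0.5022 0.1892]
0.27 496 0.4889 [0.5033 0.1891]
0.29 541 0.4899 [0.5045 0.1895]
0.31 581 0.4911 [0.5059 0.1894]
0.33 640 0.4921 [0.5069 0.1895]
0.35 470 0.4932 [0.5078 0.1893]
0.29 77 0.4911 [0.5042 0.1886]
0.31 401 0.4914 [0.5057 0.1893]
0.33 443 0.4923 [0.5063 0.1893]
0.35 479 0.4933 [0.5076 0.1894]
0.37 513 0.495 [0.509  0.1894]
0.39 570 0.4959 [0.5102 0.1898]
0.41 625 0.4968 [0.5114 0.1896]
0.43 725 0.4968 [0.5145 0.1897]
0.45 44 0.5001 [0.5108 0.1821]
```

View pics/wrist5.png

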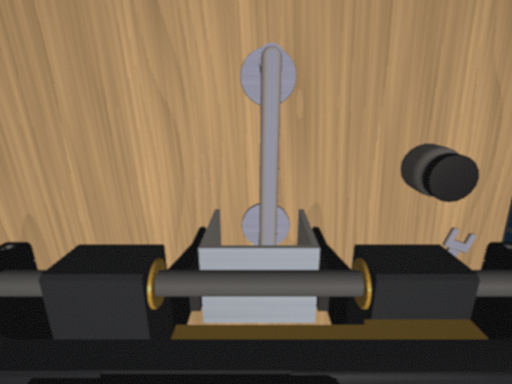

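View pics/side5.png

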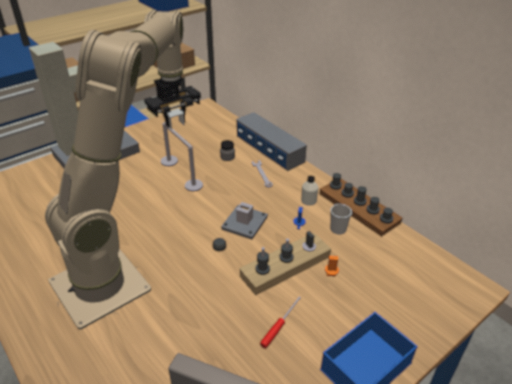

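Run:
```python
from h import *
plan([.499,.330,.172],86.8,8,1)
```

```text
[-0.12, 0.04, 0.05, 0.0008, 0.0006, 0.0103, 1.0],
[-0.12, 0.04, 0.05, 0.0008, 0.0006, 0.0103, 1.0],
[-0.12, 0.04, 0.05, 0.0008, 0.0006, 0.0103, 1.0],
[-0.12, 0.04, 0.05, 0.0008, 0.0006, 0.0103, 1.0],
[-0.12, 0.04, 0.05, 0.0008, 0.0006, 0.0103, 1.0],
[-0.12, 0.04, 0.05, 0.0008, 0.0005, 0.0103, 1.0],
[-0.12, 0.04, 0.05, 0.0008, 0.0005, 0.0103, 1.0],
[-0.12, 0.04, 0.05, 0.0008, 0.0005, 0.0103, 1.0],
```

Call:
send_rows:
  steps:
    - [-0.3,0,0,0.001,0.002,0,1]
    - [-0.3,0.1,0,0.001,0.0015,0.008,1]
    - [-0.2,0.1,0,0.001,0.001,0.01,1]
    - [-0.1,0.1,0,0.001,0,0.012,1]
    - [-0.1,0,0,0.001,0,0.012,1]
    - [0,0,0,0.001,0,0.012,1]
    - [0,0,0,0,0,0.01,1]
    - [0,0,0,0,0,0.006,1]
    - [0,0,0,0,0,0,1]
    - [0,0,0,0,0,0,1]

```text
time: 9.55
ee_pos: [0.5001, 0.328, 0.1763]
eef_rot: [0.725, 0.689, -0.0, 0.001]
ft_force: [-0.4, -0.5, 0.6]
width: 0.0537
```

Run:
```python
from h import *
st();shot('wrist','6')
plan([.499,.330,.164],86.8,3,1)
```

```text
t 9.55 p [0.5001 0.328  0.1763] th 87.11 z [ 0.001 -0.002 -1.   ] F [-0.4  -0.48  0.58] M [-0.002 -0.05  -0.079] w 0.0537 q [-0.05  0.42 -0.77  1.59  0.31  1.26 -0.93]
[0.02, 0.03, 0.1, 0.0007, -0.0004, 0.0041, 1.0],
[0.02, 0.03, 0.1, 0.0007, -0.0004, 0.0041, 1.0],
[0.02, 0.03, 0.1, 0.0007, -0.0004, 0.0041, 1.0],
```

View pics/wrist6.png

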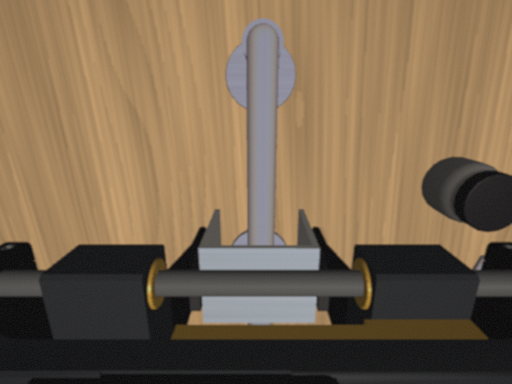

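Call:
send_rows:
  steps:
    - [0,0,0,0,0,0.003,1]
    - [0,0,0,0,0,0.003,1]
    - [0,0,0,0,0,0.002,1]
    - [0,0,0,0,0,0.002,1]
    - [0,0,0,0,0,0.002,1]
    - [0,0,0,0,0,0.001,1]
    - [0,0,0,0,0,0,1]
    - [0,0,0,0,0,0,1]
    - [0,0,0,0,0,0,1]
    - [0,0,0,0,0,0,1]

```text
time: 10.6
ee_pos: [0.5009, 0.3284, 0.164]
eef_rot: [0.725, 0.689, 0.001, 0.001]
ft_force: [0.1, -0.3, -1.4]
width: 0.0539
```

Run:
```python
from h import *
st()
```

```text
t 10.6 p [0.5009 0.3284 0.164 ] th 87.09 z [ 0.003 -0.    -1.   ] F [ 0.06 -0.25 -1.41] M [ 0.003 -0.105  0.007] w 0.0539 q [-0.05  0.43 -0.77  1.6   0.32  1.23 -0.93]
```

Call:
send_rows:
  steps:
    - [0,0,0,0,0,0.001,1]
    - [0,0,0,0,0,0,-1]
    - [0,0,0,0,0,0,-1]
    - [0,0,0,0,0,0,-1]
    - [0,0,0,0,0,0,-1]
    - [0,0,0,0,0,0,-1]
    - [0,0,0,0,0,0,-1]
    - [0,0,0,0,0,0,-1]
    - [0,0,0,0,0,0,-1]
    - [0,0,0,0,0,0,-1]

```text
time: 11.6
ee_pos: [0.5011, 0.3287, 0.1638]
eef_rot: [0.725, 0.689, 0.001, 0.001]
ft_force: [-0.9, 0.2, -0.3]
width: 0.0871
```

Run:
```python
from h import *
st();shot('wrist','7')
```

```text
t 11.6 p [0.5011 0.3287 0.1638] th 87.09 z [ 0.004 -0.    -1.   ] F [-0.87  0.2  -0.34] M [-0.064 -0.041  0.039] w 0.0871 q [-0.05  0.43 -0.77  1.6   0.32  1.23 -0.93]
```

View pics/wrist7.png

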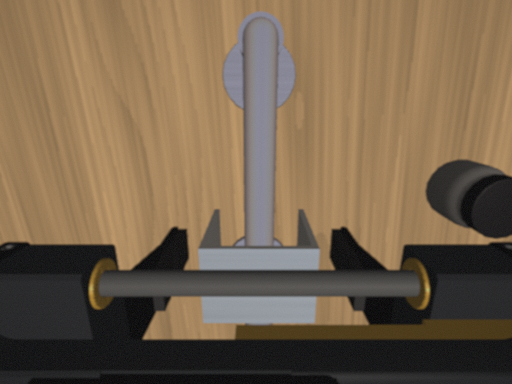

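Call:
send_rows:
  steps:
    - [0,0,0,0,0,-0.005,-1]
    - [0,0,0,0,0,-0.01,-1]
    - [0,0,0,0,0,-0.015,-1]
    - [0,0,0,0,0,-0.02,-1]
    - [0,0,0,0,0,-0.02,-1]
    - [0,0,0,0,0,-0.02,-1]
    - [0,0,0,0,0,-0.02,-1]
    - [0,0,0,0,0,-0.01,-1]
    - [0,0,0,0,0,0,-1]
    - [0,0,0,0,0,0,-1]

```text
time: 12.65
ee_pos: [0.5003, 0.3296, 0.2973]
eef_rot: [0.725, 0.689, 0.004, 0.002]
ft_force: [0.1, -0.3, -0.4]
width: 0.087
```

Run:
```python
from h import *
st();shot('wrist','8');shot('side','8');shot('top','8')
for n in ['side8.npz','top8.npz']:
    im,d,K,T=load(n);W=cloud(d,K,T);X,Y,Z=W[...,0],W[...,1],W[...,2]
    m=(abs(X-.5)<.05)&(Y>.28)&(Y<.38)&(Z>.12)&(Z<.23);print(n,'guard',np.nanmax(Z[m]), m.sum())
    m=(abs(X-.574)<.04)&(abs(Y+.30)<.04)
    for a,b in [(.041,.049),(.055,.09),(.09,.11)]:
        mm=m&(Z>a)&(Z<b)
        if mm.sum()>3:
            p=W[mm];print(a,mm.sum(),p.mean(0).round(4),cv2.minAreaRect(p[:,:2].astype(np.float32)*1000))
    v,u=np.nonzero(m);print(u.min(),u.max(),v.min(),v.max())
im=cv2.imread('pics/side8.png');cv2.imwrite('pics/c.png',cv2.resize(im[215:275,265:365],None,fx=7,fy=7,interpolation=cv2.INTER_CUBIC))
im=cv2.imread('pics/top8.png');cv2.imwrite('pics/d.png',cv2.resize(im[150:260,310:370],None,fx=5,fy=5,interpolation=cv2.INTER_CUBIC))
```

```text
t 12.65 p [0.5003 0.3296 0.2973] th 87.14 z [ 0.009  0.003 -1.   ] F [ 0.08 -0.35 -0.41] M [-0.01  -0.145  0.074] w 0.087 q [-0.04  0.34 -0.8   1.42  0.25  1.47 -0.88]
side8.npz guard 0.1944915233311243 209
0.041 86 [ 0.5684 -0.3096  0.0435] ((572.8491821289062, -301.5290222167969), (71.52555847167969, 73.56935119628906), 1.9690991640090942)
0.055 69 [ 0.5726 -0.3097  0.0725] ((572.3101196289062, -307.8568115234375), (17.491701126098633, 30.49903106689453), 20.951608657836914)
0.09 41 [ 0.5763 -0.3076  0.095 ] ((576.307373046875, -307.0735168457031), (29.744497299194336, 16.351253509521484), 80.10350799560547)
291 323 231 259
top8.npz guard 0.19511440147415038 479
0.041 220 [ 0.5747 -0.2992  0.0436] ((574.1077880859375, -300.75830078125), (76.5074462890625, 79.37703704833984), 87.82284545898438)
0.055 26 [ 0.5771 -0.3006  0.0715] ((574.5931396484375, -304.1833190917969), (29.922624588012695, 11.323567390441895), 55.22841262817383)
0.09 56 [ 0.5792 -0.307   0.0969] ((579.62255859375, -306.8634948730469), (26.886005401611328, 14.298142433166504), 81.6815414428711)
314 343 164 191
```

View pics/wrist8.png

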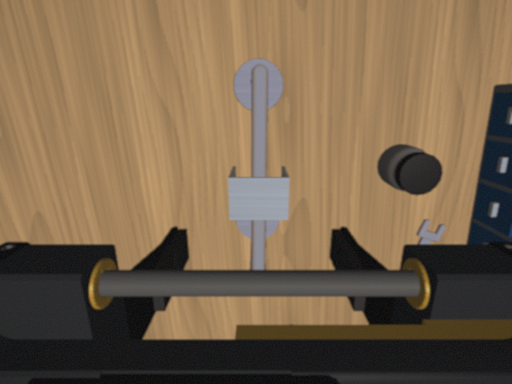

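View pics/c.png

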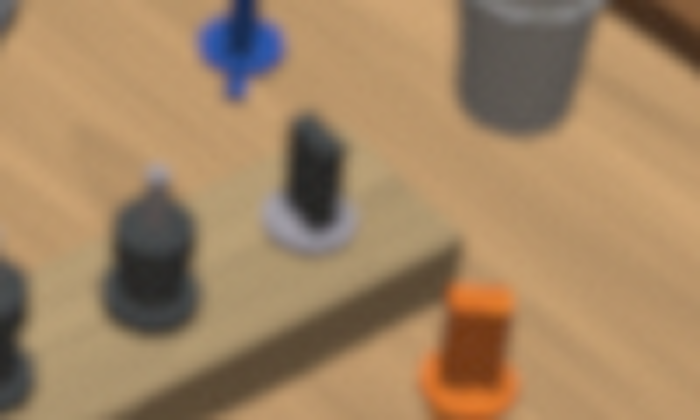

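View pics/d.png

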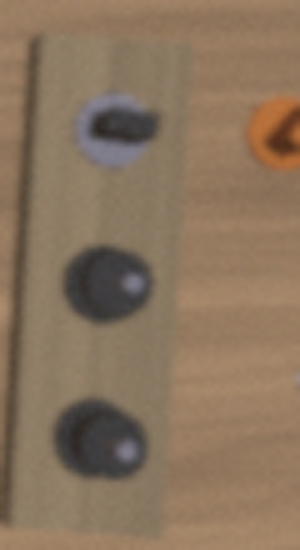

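Run:
```python
from h import *
plan([.57,-.36,.25],81,18,-1)
```

```text
[0.02, -0.01, 0.34, -0.0381, 0.0058, 0.0025, -1.0],
[0.02, -0.01, 0.34, -0.038, 0.006, 0.0025, -1.0],
[0.02, -0.01, 0.34, -0.038, 0.0062, 0.0025, -1.0],
[0.02, -0.01, 0.34, -0.038, 0.0064, 0.0025, -1.0],
[0.02, -0.01, 0.34, -0.0379, 0.0067, 0.0025, -1.0],
[0.02, -0.01, 0.34, -0.0379, 0.0069, 0.0025, -1.0],
[0.02, -0.01, 0.34, -0.0378, 0.0071, 0.0025, -1.0],
[0.02, -0.01, 0.34, -0.0378, 0.0074, 0.0025, -1.0],
[0.02, -0.01, 0.34, -0.0377, 0.0076, 0.0025, -1.0],
[0.02, -0.01, 0.34, -0.0377, 0.0078, 0.0026, -1.0],
[0.02, -0.01, 0.34, -0.0377, 0.008, 0.0026, -1.0],
[0.02, -0.01, 0.34, -0.0376, 0.0083, 0.0026, -1.0],
[0.02, -0.01, 0.34, -0.0376, 0.0085, 0.0026, -1.0],
[0.02, -0.01, 0.34, -0.0375, 0.0087, 0.0026, -1.0],
[0.02, -0.01, 0.34, -0.0374, 0.0089, 0.0026, -1.0],
[0.02, -0.01, 0.34, -0.0374, 0.0092, 0.0026, -1.0],
[0.02, -0.01, 0.34, -0.0373, 0.0094, 0.0026, -1.0],
[0.02, -0.01, 0.34, -0.0373, 0.0096, 0.0026, -1.0],
```

Call:
send_rows:
  steps:
    - [0,0,0.3,-0.02,0.004,0,-1]
    - [0,0,0.3,-0.038,0.006,0,-1]
    - [0,0,0.3,-0.038,0.006,0,-1]
    - [0,0,0.3,-0.038,0.0065,0,-1]
    - [0,0,0.3,-0.038,0.0065,0.001,-1]
    - [0,0,0.3,-0.038,0.007,0.002,-1]
    - [0,0,0.3,-0.038,0.007,0.002,-1]
    - [0,0,0.3,-0.038,0.0075,0.002,-1]
    - [0,0,0.3,-0.038,0.0075,0.002,-1]
    - [0,0,0.3,-0.038,0.008,0.002,-1]

```text
time: 13.8
ee_pos: [0.536, -0.0452, 0.2753]
eef_rot: [0.739, 0.673, -0.001, -0.003]
ft_force: [0.3, 0.4, 0.2]
width: 0.0868
```

Run:
```python
from h import *
st()
plan([.57,-.36,.25],81,9,-1)
```

```text
t 13.8 p [ 0.536  -0.0452  0.2753] th 84.65 z [-0.006  0.004 -1.   ] F [0.32 0.44 0.21] M [ 0.007 -0.094 -0.003] w 0.0868 q [ 0.53  0.17 -0.59  1.61  0.09  1.39 -0.17]
[-0.04, -0.02, 0.41, -0.0345, 0.007, 0.0027, -1.0],
[-0.04, -0.02, 0.41, -0.0344, 0.0073, 0.0027, -1.0],
[-0.04, -0.02, 0.41, -0.0344, 0.0075, 0.0027, -1.0],
[-0.04, -0.02, 0.41, -0.0343, 0.0078, 0.0027, -1.0],
[-0.04, -0.02, 0.41, -0.0343, 0.008, 0.0027, -1.0],
[-0.04, -0.02, 0.41, -0.0342, 0.0082, 0.0027, -1.0],
[-0.04, -0.02, 0.41, -0.0342, 0.0085, 0.0028, -1.0],
[-0.04, -0.02, 0.41, -0.0341, 0.0087, 0.0028, -1.0],
[-0.04, -0.02, 0.41, -0.034, 0.009, 0.0028, -1.0],
```

Call:
send_rows:
  steps:
    - [0,0,0.4,-0.036,0.007,0.002,-1]
    - [0,0,0.4,-0.036,0.007,0.002,-1]
    - [0,0,0.4,-0.036,0.0075,0.002,-1]
    - [0,0,0.4,-0.036,0.008,0.002,-1]
    - [0,0,0.4,-0.036,0.008,0.002,-1]
    - [0,0,0.4,-0.036,0.008,0.002,-1]
    - [0,0,0.4,-0.034,0.008,0.002,-1]
    - [0,0,0.4,-0.025,0.006,0.002,-1]
    - [0,0,0.4,-0.012,0.003,0,-1]
    - [0,0,0,0,0,0,-1]

```text
time: 14.8
ee_pos: [0.5577, -0.356, 0.246]
eef_rot: [0.764, 0.645, -0.005, -0.01]
ft_force: [0.3, 0.9, 0.1]
width: 0.0869
```

```bash
cat > key.py <<'E'
from h import *
import sys
def key(n):
    im,d,K,T=load(n);W=cloud(d,K,T);X,Y,Z=W[...,0],W[...,1],W[...,2]
    m=(abs(X-.575)<.04)&(abs(Y+.30)<.045)
    for a,b in [(.037,.043),(.043,.05),(.055,.09),(.092,.108)]:
        mm=m&(Z>a)&(Z<b)
        if mm.sum()>3:
            p=W[mm];print(a,mm.sum(),p.mean(0).round(4),cv2.minAreaRect(p[:,:2].astype(np.float32)*1000))
E
python3 - <<'E'
from h import *
from key import key
st();shot('wrist','9');key('wrist9.npz')
E
```

```text
t 14.8 p [ 0.5577 -0.356   0.246 ] th 80.4 z [-0.021  0.007 -1.   ] F [0.3  0.89 0.08] M [ 0.004 -0.077  0.008] w 0.0869 q [ 0.77  0.46 -0.39  1.31  0.17  1.43  0.22]
0.037 3903 [ 0.573  -0.3002  0.0406] ((574.9989624023438, -301.3543701171875), (87.2664794921875, 79.99488830566406), 89.98868560791016)
0.043 698 [ 0.579  -0.3039  0.0466] ((573.646240234375, -301.97247314453125), (47.08698272705078, 74.79759216308594), 79.04431915283203)
0.055 27 [ 0.5815 -0.2932  0.0757] ((581.84814453125, -293.30279541015625), (0.70794677734375, 13.265875816345215), 83.31636810302734)
0.092 426 [ 0.5797 -0.3066  0.0985] ((579.9099731445312, -306.95233154296875), (27.1694278717041, 13.915839195251465), 81.07290649414062)
```

View pics/wrist9.png

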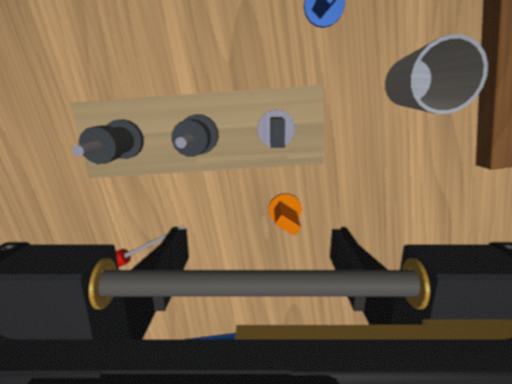

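Run:
```python
from h import *
plan([.5799,-.307,.15],81.1,7,-.3)
```

```text
[-0.18, -0.04, -0.09, 0.0072, 0.0023, 0.0137, -0.3],
[-0.18, -0.04, -0.09, 0.0072, 0.0022, 0.0137, -0.3],
[-0.18, -0.04, -0.09, 0.0072, 0.0022, 0.0137, -0.3],
[-0.18, -0.04, -0.09, 0.0072, 0.0022, 0.0137, -0.3],
[-0.18, -0.04, -0.09, 0.0072, 0.0022, 0.0137, -0.3],
[-0.18, -0.04, -0.09, 0.0072, 0.0021, 0.0137, -0.3],
[-0.18, -0.04, -0.09, 0.0072, 0.0021, 0.0137, -0.3],
```

Call:
send_rows:
  steps:
    - [-0.2,0,0,0.008,0.0025,0.008,-0.3]
    - [-0.2,0,-0.1,0.008,0.0025,0.012,-0.3]
    - [-0.2,0,-0.1,0.008,0.0025,0.013,-0.3]
    - [-0.2,0,-0.1,0.008,0.0025,0.014,-0.3]
    - [-0.2,0,-0.1,0.008,0.0025,0.014,-0.3]
    - [-0.2,0,-0.1,0.007,0.002,0.014,-0.3]
    - [0,0,0,0.003,0.001,0.012,-0.3]
    - [0,0,0,0,0,0.004,-0.3]
    - [0,0,0,0,0,0,-0.3]
    - [0,0,0,0,0,0,-0.3]

```text
time: 15.85
ee_pos: [0.5849, -0.2856, 0.1487]
eef_rot: [0.754, 0.657, 0.004, -0.002]
ft_force: [0.9, -0.2, 0.9]
width: 0.0565
```

Run:
```python
from h import *
from key import key
st();shot('wrist','10');key('wrist10.npz')
plan([.5799,-.307,.085],81.1,6,-.3)
```

```text
t 15.85 p [ 0.5849 -0.2856  0.1487] th 82.18 z [ 0.003  0.009 -1.   ] F [ 0.86 -0.22  0.9 ] M [-0.061 -0.103 -0.012] w 0.0565 q [ 0.7   0.49 -0.42  1.48  0.19  1.22  0.12]
0.037 5473 [ 0.5729 -0.2967  0.0406] ((575.0057373046875, -301.2384338378906), (87.50830078125, 79.9513168334961), 89.97454833984375)
0.043 1096 [ 0.5803 -0.3029  0.0466] ((580.0488891601562, -305.2733459472656), (40.83580017089844, 42.943546295166016), 85.02680206298828)
0.055 273 [ 0.5822 -0.2933  0.0736] ((582.2649536132812, -293.42266845703125), (2.3387932777404785, 14.033469200134277), 80.29666900634766)
0.092 718 [ 0.5803 -0.3055  0.0983] ((580.095458984375, -307.0268249511719), (28.738967895507812, 13.988163948059082), 81.32109832763672)
[0.02, -0.09, 0.18, -0.0037, -0.0004, 0.0106, -0.3],
[0.02, -0.09, 0.18, -0.0037, -0.0004, 0.0106, -0.3],
[0.02, -0.09, 0.18, -0.0037, -0.0003, 0.0106, -0.3],
[0.02, -0.09, 0.18, -0.0037, -0.0003, 0.0106, -0.3],
[0.02, -0.09, 0.18, -0.0037, -0.0003, 0.0106, -0.3],
[0.02, -0.09, 0.18, -0.0036, -0.0003, 0.0106, -0.3],
```

View pics/wrist10.png

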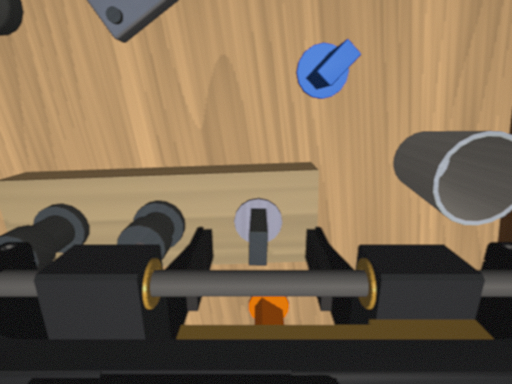

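Call:
send_rows:
  steps:
    - [0,-0.1,0.3,-0.006,0,0,-0.3]
    - [0,-0.1,0.3,-0.006,0,0,-0.3]
    - [0,-0.1,0.2,-0.005,0,0,-0.3]
    - [0,-0.1,0.1,-0.002,0,0.004,-0.3]
    - [0,0,0,0,0,0.008,-0.3]
    - [0,0,0,0,0,0.008,-0.3]
    - [0,0,0,0,0,0.006,-0.3]
    - [0,0,0,0,0,0,-0.3]
    - [0,0,0,0,0,0,-0.3]
    - [0,0,0,0,0,0,-0.3]

```text
time: 16.9
ee_pos: [0.5819, -0.3081, 0.1211]
eef_rot: [0.76, 0.65, 0.001, 0.001]
ft_force: [-0.4, -0.4, 0.6]
width: 0.0565
```

Run:
```python
from h import *
st()
plan([.5800,-.307,.085],81.2,4,-.3)
```

```text
t 16.9 p [ 0.5819 -0.3081  0.1211] th 81.04 z [ 0.003  0.001 -1.   ] F [-0.42 -0.45  0.61] M [-0.043 -0.068  0.015] w 0.0565 q [ 0.72  0.52 -0.4   1.49  0.21  1.17  0.12]
[0.04, -0.02, -0.04, 0.0002, -0.0005, 0.009, -0.3],
[0.04, -0.02, -0.04, 0.0002, -0.0005, 0.009, -0.3],
[0.04, -0.02, -0.04, 0.0002, -0.0005, 0.009, -0.3],
[0.04, -0.02, -0.04, 0.0002, -0.0005, 0.009, -0.3],
```

Call:
send_rows:
  steps:
    - [0,0,0,0,-0.001,0.006,-0.3]
    - [0,0,0,0,-0.001,0.008,-0.3]
    - [0,0,0,0,0,0.008,-0.3]
    - [0,0,0,0,0,0.007,-0.3]
    - [0,0,0,0,0,0.004,-0.3]
    - [0,0,0,0,0,0,-0.3]
    - [0,0,0,0,0,0,-0.3]
    - [0,0,0,0,0,0,-0.3]
    - [0,0,0,0,0,0,-0.3]
    - [0,0,0,0,0,0,-0.3]

```text
time: 17.9
ee_pos: [0.5802, -0.3077, 0.0858]
eef_rot: [0.76, 0.65, 0.002, 0.001]
ft_force: [0.2, 0.4, 1.1]
width: 0.0569
```

Run:
```python
from h import *
st();shot('wrist','11')
```

```text
t 17.9 p [ 0.5802 -0.3077  0.0858] th 81.06 z [ 0.004  0.    -1.   ] F [0.16 0.38 1.12] M [-0.068 -0.091 -0.008] w 0.0569 q [ 0.71  0.55 -0.4   1.52  0.23  1.11  0.11]
```

View pics/wrist11.png

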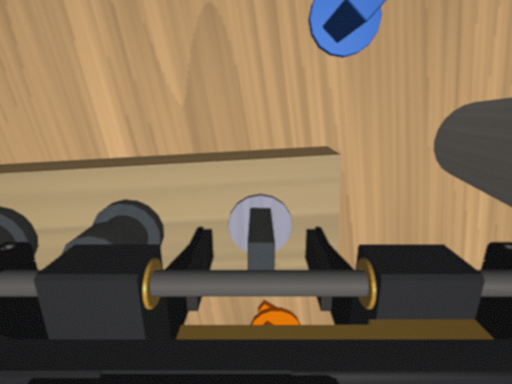

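Call:
send_rows:
  steps:
    - [0,0,0,0,0,0,1]
    - [0,0,0,0,0,0,1]
    - [0,0,0,0,0,0,1]
    - [0,0,0,0,0,0,1]
    - [0,0,0,0,0,0,1]
    - [0,0,0,0,0,0,1]
    - [0,0,0,0,0,0,1]
    - [0,0,0,0,0,0,1]
    - [0,0,0,0,0,-0.005,1]
    - [0,0,0,0,0,-0.01,1]
  force: 50

```text
time: 18.95
ee_pos: [0.5791, -0.3072, 0.0999]
eef_rot: [0.76, 0.65, 0.001, -0.0]
ft_force: [0.0, -0.4, -2.0]
width: 0.0136
```

Run:
```python
from h import *
st();shot('wrist','12')
```

```text
t 18.95 p [ 0.5791 -0.3072  0.0999] th 81.06 z [ 0.001  0.002 -1.   ] F [ 0.03 -0.37 -1.97] M [-0.024 -0.069 -0.07 ] w 0.0136 q [ 0.71  0.54 -0.4   1.51  0.22  1.14  0.12]
```

Call:
send_rows:
  steps:
    - [0,0,0,0,0,-0.012,1]
    - [0,0,0,0,0,-0.015,1]
    - [0,0,0,0,0,-0.015,1]
    - [0,0,0,0,0,-0.015,1]
    - [0,0,0,0,0,-0.012,1]
    - [0,0,0,0,0,-0.008,1]
    - [0,0,0,0,0,-0.004,1]
    - [0,0,0,0,0,0,1]
    - [0,0,0,0,0,0,1]
    - [0,0,0,0,0,0,1]

```text
time: 20.0
ee_pos: [0.5802, -0.3078, 0.1928]
eef_rot: [0.76, 0.65, 0.002, 0.003]
ft_force: [-0.5, -0.5, -4.2]
width: 0.0136
```

```bash
cat > hand.py <<'E'
from h import *
from bench import read_state
def hand(n,dz0=.030,dz1=.045):
    # points in tool frame
    s=read_state();R=Ro.from_quat(s['eef_rot']).as_matrix()
    im,d,K,T=load(n);W=cloud(d,K,T);P=(W-s['ee_pos'])@R
    for a,b in [(-.02,-.005),(.025,.045)]:
        m=(abs(P[...,0])<.03)&(abs(P[...,1])<.03)&(P[...,2]>a)&(P[...,2]<b)
        v,u=np.nonzero(m);p=P[m]
        if len(p): print(a,len(p),p.mean(0).round(4),p.min(0).round(4),p.max(0).round(4),'px',u.min(),u.max(),v.min(),v.max())
E
python3 - <<'E'
from h import *
from hand import *
st();shot('wrist','13');hand('wrist13.npz');shot('side','13')
plan([.514,-.0566,.17],115.5,12,1)
im=cv2.imread('pics/side13.png');cv2.imwrite('pics/e.png',cv2.resize(im[150:290,220:380],None,fx=4.2,fy=4.2,interpolation=cv2.INTER_CUBIC))
E
```

```text
t 20.0 p [ 0.5802 -0.3078  0.1928] th 81.06 z [ 0.006 -0.001 -1.   ] F [-0.53 -0.53 -4.17] M [ 0.014 -0.083  0.043] w 0.0136 q [ 0.72  0.46 -0.41  1.42  0.18  1.29  0.14]
-0.02 1528 [ 0.0085 -0.001  -0.0122] [-0.0041 -0.018  -0.02  ] [ 0.0153  0.0162 -0.005 ] px 225 292 235 269
0.025 1516 [ 0.0109 -0.0011  0.0387] [-0.0083 -0.0225  0.025 ] [0.0227 0.0204 0.0447] px 227 290 193 237
[0.03, 0.01, -2.87, 0.0198, -0.0087, 0.0018, 1.0],
[0.03, 0.01, -2.87, 0.0202, -0.0077, 0.0018, 1.0],
[0.03, 0.01, -2.87, 0.0206, -0.0067, 0.0018, 1.0],
[0.03, 0.01, -2.87, 0.0209, -0.0056, 0.0019, 1.0],
[0.03, 0.01, -2.87, 0.0212, -0.0046, 0.0019, 1.0],
[0.03, 0.01, -2.87, 0.0214, -0.0035, 0.0019, 1.0],
[0.03, 0.01, -2.87, 0.0215, -0.0024, 0.0019, 1.0],
[0.03, 0.01, -2.87, 0.0216, -0.0014, 0.0019, 1.0],
[0.03, 0.01, -2.87, 0.0216, -0.0003, 0.0019, 1.0],
[0.03, 0.01, -2.87, 0.0216, 0.0008, 0.0019, 1.0],
[0.03, 0.01, -2.87, 0.0216, 0.0019, 0.0019, 1.0],
[0.03, 0.01, -2.87, 0.0214, 0.003, 0.0019, 1.0],
```

View pics/wrist13.png

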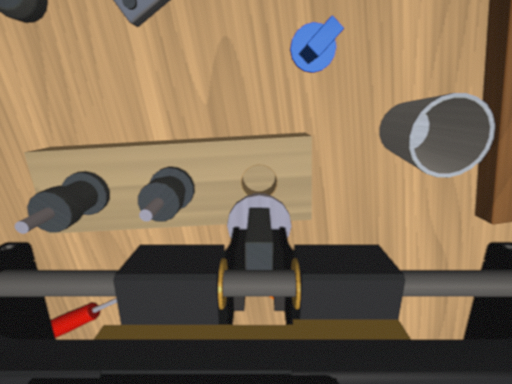

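View pics/e.png

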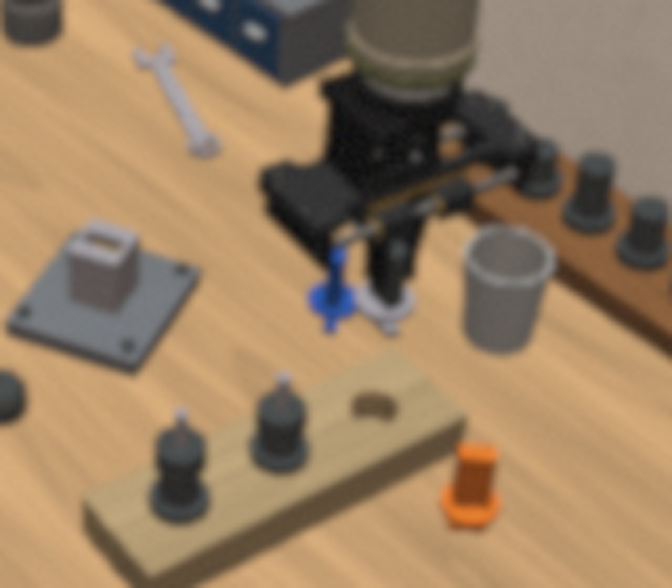

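Run:
```python
from h import *
plan([.531,-.093,.175],115.5,8,1)
```

```text
[0.04, 0.01, -4.3, 0.0256, -0.0102, 0.0021, 1.0],
[0.04, 0.01, -4.3, 0.0263, -0.0083, 0.0022, 1.0],
[0.04, 0.01, -4.3, 0.0268, -0.0063, 0.0022, 1.0],
[0.04, 0.01, -4.3, 0.0272, -0.0043, 0.0022, 1.0],
[0.04, 0.01, -4.3, 0.0275, -0.0022, 0.0022, 1.0],
[0.04, 0.01, -4.3, 0.0275, -0.0001, 0.0022, 1.0],
[0.04, 0.01, -4.3, 0.0275, 0.0019, 0.0022, 1.0],
[0.04, 0.01, -4.3, 0.0272, 0.004, 0.0022, 1.0],
```

Call:
send_rows:
  steps:
    - [0,0,-4.3,0.025,-0.01,0.001,1]
    - [0,0,-4.3,0.026,-0.008,0.001,1]
    - [0,0,-4.3,0.027,-0.006,0.001,1]
    - [0,0,-4.3,0.027,-0.004,0.001,1]
    - [0,0,-4.3,0.027,-0.002,0.001,1]
    - [0,0,-4.3,0.027,0,0.001,1]
    - [0,0,-4,0.022,0.002,0.001,1]
    - [0,0,-3,0.012,0.003,0.001,1]
    - [0,0,-1,0.002,0.001,0,1]
    - [0,0,0,0,0,0,1]

```text
time: 21.1
ee_pos: [0.5339, -0.1061, 0.1802]
eef_rot: [0.529, 0.849, 0.0, 0.001]
ft_force: [-0.5, -0.2, -2.2]
width: 0.0138
```

Run:
```python
from h import *
from hand import *
st();shot('wrist','14');hand('wrist14.npz')
```

```text
t 21.1 p [ 0.5339 -0.1061  0.1802] th 116.12 z [ 0.001 -0.001 -1.   ] F [-0.49 -0.18 -2.21] M [-0.031 -0.129  0.028] w 0.0138 q [ 0.65  0.26 -0.62  1.73  0.16  1.2   0.45]
-0.02 1525 [ 0.0095 -0.0017 -0.0122] [-0.0027 -0.0189 -0.02  ] [ 0.0163  0.0154 -0.005 ] px 225 292 235 269
0.025 1512 [ 0.012  -0.0019  0.0387] [-0.0069 -0.0233  0.0251] [0.0239 0.0197 0.0448] px 227 290 193 237
```

View pics/wrist14.png

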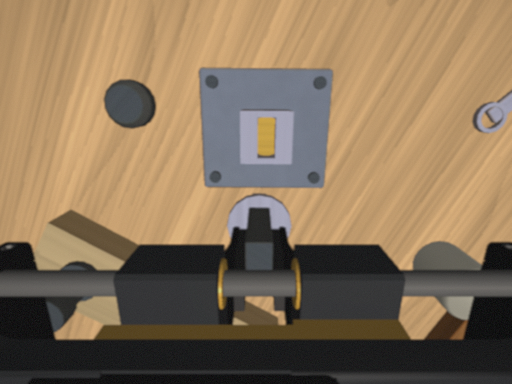

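```bash
cat > rel.py <<'E'
from h import *
from bench import read_state
from scipy.optimize import least_squares
def collar(n):
    s=read_state();R=Ro.from_quat(s['eef_rot']).as_matrix()
    im,d,K,T=load(n);W=cloud(d,K,T);P=(W-s['ee_pos'])@R
    m=(abs(P[...,0])<.035)&(abs(P[...,1])<.035)&(P[...,2]>.033)&(P[...,2]<.046)
    p=P[m]
    # plane
    A=np.c_[p[:,:2],np.ones(len(p))];c,_,_,_=np.linalg.lstsq(A,p[:,2],rcond=None)
    r=p[:,2]-A@c;k=abs(r)<.0015;c=np.linalg.lstsq(A[k],p[k,2],rcond=None)[0]
    hull=cv2.convexHull((p[k][:,:2]*1000).astype(np.float32))[:,0]/1000
    h=hull[hull[:,0]>.003]
    f=least_squares(lambda q:np.hypot(h[:,0]-q[0],h[:,1]-q[1])-.022,[0,0],loss='soft_l1',f_scale=.0005)
    print('collar plane slopes',c.round(4),'centre tool',f.x.round(4),'resid',np.abs(f.fun).max().round(4),len(h))
    cw=R@np.array([*f.x,c[2]])+s['ee_pos'];return cw,R,s
def boss(n,zl=.069,zh=.083):
    im,d,K,T=load(n);W=cloud(d,K,T);X,Y,Z=W[...,0],W[...,1],W[...,2]
    m=(abs(X-.514)<.045)&(abs(Y+.057)<.045)&(Z>zl)&(Z<zh)
    r=cv2.minAreaRect(W[m][:,:2].astype(np.float32)*1000);print('boss',r,np.median(Z[m]));
    return np.array(r[0])/1000,r[2]
E
python3 - <<'E'
from rel import *
st()
for n in ['wrist14.npz']:
    c,R,s=collar(n);b,a=boss(n)
    print('collar world',c.round(4));dw=np.r_[b-c[:2],0];print('d world',dw.round(4),'tool',(R.T@dw).round(4))
    im,d,K,T=load(n)
    cv2.imwrite('pics/f.png',cv2.resize(im[95:180,225:310],None,fx=7,fy=7,interpolation=cv2.INTER_CUBIC))
    # project slot model corners for check
    Ti=np.linalg.inv(T)
    for al in [25.5]:
        t=np.deg2rad(al);ex=np.array([np.cos(t),np.sin(t)]);ey=np.array([-np.sin(t),np.cos(t)])
        for sx,sy in [(1,1),(1,-1),(-1,-1),(-1,1)]:
            w=np.r_[b+ex*.0075*sx+ey*.017*sy,.0755,1];q=Ti@w;print((K@(q[:3]/q[2]))[:2].round(1))
E
```

```text
t 21.15 p [ 0.5339 -0.1064  0.1802] th 116.07 z [ 0.001 -0.001 -1.   ] F [-0.41 -0.21 -2.43] M [ 0.043 -0.105 -0.027] w 0.0137 q [ 0.65  0.26 -0.62  1.73  0.16  1.2   0.45]
collar plane slopes [ 0.0056 -0.0003  0.0394] centre tool [ 0.0016 -0.0018] resid 0.0005 22
boss ((514.5785522460938, -56.755828857421875), (43.74994659423828, 43.979454040527344), 25.336990356445312) 0.07560938450188176
collar world [ 0.5317 -0.1057  0.1408]
d world [-0.0171  0.049   0.    ] tool [ 0.0515  0.0061 -0.0001]
[275.4 116.9]
[274.3 157.9]
[256.8 157.7]
[257.1 116.7]
```

View pics/f.png

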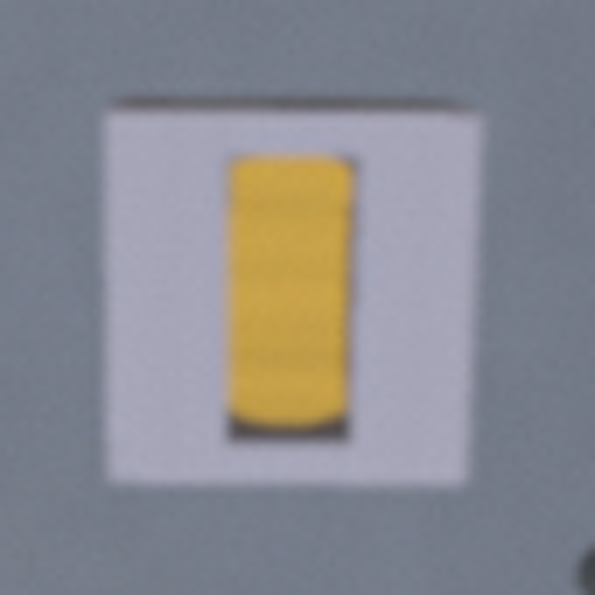

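Run:
```python
from h import *
plan([.5165,-.0573,.158],115.4,6,1)
```

```text
[0.01, 0.01, 0.11, 0.0086, 0.001, 0.0037, 1.0],
[0.01, 0.01, 0.11, 0.0086, 0.001, 0.0037, 1.0],
[0.01, 0.01, 0.11, 0.0086, 0.0009, 0.0037, 1.0],
[0.01, 0.01, 0.11, 0.0086, 0.0009, 0.0037, 1.0],
[0.01, 0.01, 0.11, 0.0086, 0.0009, 0.0037, 1.0],
[0.01, 0.01, 0.11, 0.0086, 0.0009, 0.0037, 1.0],
```

Call:
send_rows:
  steps:
    - [0,0,0.2,0.007,0.001,0,1]
    - [0,0,0.2,0.009,0.001,0.002,1]
    - [0,0,0.2,0.009,0.001,0.002,1]
    - [0,0,0.1,0.008,0.001,0.003,1]
    - [0,0,0,0.006,0.001,0.003,1]
    - [0,0,0,0.003,0,0.003,1]
    - [0,0,0,0,0,0.001,1]
    - [0,0,0,0,0,0,1]
    - [0,0,0,0,0,0,1]
    - [0,0,0,0,0,0,1]

```text
time: 22.15
ee_pos: [0.5193, -0.0654, 0.1644]
eef_rot: [0.538, 0.843, -0.0, 0.001]
ft_force: [-0.0, -0.3, -2.2]
width: 0.0137
```

Run:
```python
from h import *
st()
plan([.5165,-.0573,.15],115.4,3,1)
```

```text
t 22.15 p [ 0.5193 -0.0654  0.1644] th 114.94 z [ 0.001 -0.001 -1.   ] F [-0.01 -0.25 -2.15] M [ 0.036 -0.086  0.025] w 0.0137 q [ 0.61  0.23 -0.64  1.8   0.15  1.16  0.36]
[0.01, 0.02, -0.15, 0.0028, 0.0003, 0.0048, 1.0],
[0.01, 0.02, -0.15, 0.0028, 0.0003, 0.0048, 1.0],
[0.01, 0.02, -0.15, 0.0028, 0.0003, 0.0048, 1.0],
```

Call:
send_rows:
  steps:
    - [0,0,-0.2,0.003,0.0005,0.002,1]
    - [0,0,-0.2,0.003,0.0005,0.003,1]
    - [0,0,0,0.002,0,0.003,1]
    - [0,0,0,0.0005,0,0.002,1]
    - [0,0,0,0,0,0.001,1]
    - [0,0,0,0,0,0,1]
    - [0,0,0,0,0,0,1]
    - [0,0,0,0,0,0,1]
    - [0,0,0,0,0,0,1]
    - [0,0,0,0,0,0,1]

```text
time: 23.15
ee_pos: [0.5166, -0.0571, 0.1526]
eef_rot: [0.535, 0.845, -0.0, 0.001]
ft_force: [-0.2, -0.0, -2.8]
width: 0.0134
```

Run:
```python
from rel import *
st();shot('wrist','15');shot('side','15')
c,R,s=collar('wrist15.npz');print(c)
boss('wrist15.npz')
plan([.5165,-.0573,.145],115.4,3,1)
im,d,K,T=load('wrist15.npz');W=cloud(d,K,T);Z=W[...,2]
m=(abs(W[...,0]-.514)<.09)&(abs(W[...,1]+.057)<.09)&(Z>.015)&(Z<.026);r=cv2.minAreaRect(W[m][:,:2].astype(np.float32)*1000);print(r)
im=cv2.imread('pics/side15.png');cv2.imwrite('pics/g.png',cv2.resize(im[130:260,180:320],None,fx=4.5,fy=4.5,interpolation=cv2.INTER_CUBIC))
```

```text
t 23.15 p [ 0.5166 -0.0571  0.1526] th 115.33 z [ 0.001 -0.001 -1.   ] F [-0.18 -0.01 -2.78] M [-0.016 -0.132  0.003] w 0.0134 q [ 0.6   0.23 -0.65  1.82  0.16  1.14  0.34]
collar plane slopes [0.0041 0.0003 0.0394] centre tool [ 0.0011 -0.0018] resid 0.0006 23
[ 0.51448443 -0.0568581   0.11315515]
boss ((509.89190673828125, -46.879032135009766), (44.046470642089844, 23.56340789794922), 24.721071243286133) 0.07552035459133917
[0.01, 0.03, -0.02, -0.0001, -0.0001, 0.0025, 1.0],
[0.01, 0.03, -0.02, -0.0001, -0.0001, 0.0025, 1.0],
[0.01, 0.03, -0.02, -0.0001, -0.0001, 0.0025, 1.0],
((514.2703857421875, -56.77759552001953), (130.31069946289062, 119.75788879394531), 25.45356559753418)
```

View pics/wrist15.png

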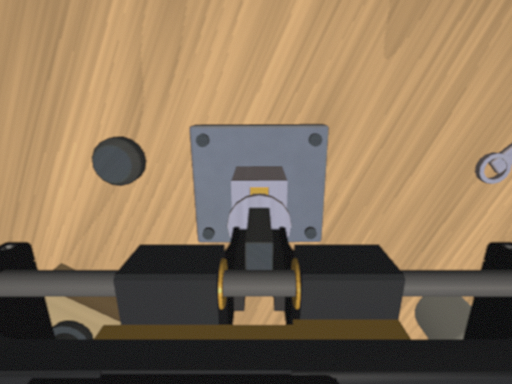

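View pics/g.png

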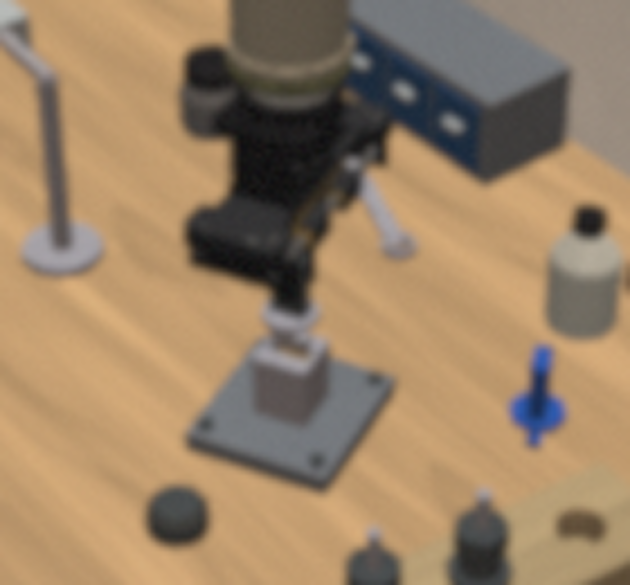

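Call:
send_rows:
  steps:
    - [0,0,0,0,0,0.002,1]
    - [0,0,0,0,0,0.002,1]
    - [0,0,0,0,0,0.002,1]
    - [0,0,0,0,0,0.002,1]
    - [0,0,0,0,0,0.002,1]
    - [0,0,0,0,0,0.002,1]
    - [0,0,0,0,0,0.002,1]
    - [0,0,0,0,0,0.001,1]
    - [0,0,0,0,0,0,1]
    - [0,0,0,0,0,0,1]

```text
time: 24.25
ee_pos: [0.5164, -0.0571, 0.1359]
eef_rot: [0.535, 0.845, -0.0, 0.0]
ft_force: [0.4, 0.4, -2.2]
width: 0.0136
```

Run:
```python
from h import *
st()
plan([.5166,-.0572,.12],115.4,5,1)
```

```text
t 24.25 p [ 0.5164 -0.0571  0.1359] th 115.32 z [ 0.001 -0.001 -1.   ] F [ 0.44  0.4  -2.17] M [-0.005 -0.154 -0.04 ] w 0.0136 q [ 0.6   0.25 -0.65  1.84  0.17  1.1   0.33]
[0.0, 0.01, -0.02, -0.0, 0.0, 0.0032, 1.0],
[0.0, 0.01, -0.02, -0.0, 0.0, 0.0032, 1.0],
[0.0, 0.01, -0.02, -0.0, 0.0, 0.0032, 1.0],
[0.0, 0.01, -0.02, -0.0, 0.0, 0.0032, 1.0],
[0.0, 0.01, -0.02, -0.0, 0.0, 0.0032, 1.0],
```

Call:
send_rows:
  steps:
    - [0,0,0,0,0,0.002,1]
    - [0,0,0,0,0,0.002,1]
    - [0,0,0,0,0,0.002,1]
    - [0,0,0,0,0,0.002,1]
    - [0,0,0,0,0,0.002,1]
    - [0,0,0,0,0,0.002,1]
    - [0,0,0,0,0,0.002,1]
    - [0,0,0,0,0,0.001,1]
    - [0,0,0,0,0,0.001,1]
    - [0,0,0,0,0,0.001,1]

```text
time: 25.25
ee_pos: [0.517, -0.0571, 0.121]
eef_rot: [0.535, 0.845, -0.001, 0.001]
ft_force: [-8.1, -0.5, 16.0]
width: 0.0131
```

Run:
```python
from h import *
st()
```

```text
t 25.25 p [ 0.517  -0.0571  0.121 ] th 115.31 z [ 0.001 -0.003 -1.   ] F [-8.12 -0.55 15.96] M [0.152 1.956 0.021] w 0.0131 q [ 0.59  0.27 -0.64  1.85  0.19  1.07  0.32]
```

Call:
send_rows:
  steps:
    - [0,0,0,0,-0.0005,0.0003,1]
    - [0,0,0,0,-0.0005,0.0003,1]
    - [0,0,0,0,0,0.0003,1]
    - [0,0,0,0,0,0.0003,1]
    - [0,0,0,0,0,0.0003,1]
    - [0,0,0,0,0,0.0003,1]
    - [0,0,0,0,0,0.0003,1]
    - [0,0,0,0,0,0.0003,1]
    - [0,0,0,0,0,0.0003,1]
    - [0,0,0,0,0,0.0003,1]
  force: 60

```text
time: 26.25
ee_pos: [0.5169, -0.0571, 0.121]
eef_rot: [0.535, 0.845, -0.001, 0.002]
ft_force: [-3.6, 0.3, 7.6]
width: 0.0135
```

Run:
```python
from h import *
st()
```

```text
t 26.25 p [ 0.5169 -0.0571  0.121 ] th 115.32 z [ 0.003 -0.004 -1.   ] F [-3.59  0.26  7.57] M [0.207 0.847 0.041] w 0.0135 q [ 0.59  0.27 -0.64  1.86  0.19  1.07  0.32]
```

Call:
send_rows:
  steps:
    - [0,0,3,0,0,0.0006,1]
    - [0,0,4,0,0,0.0006,1]
    - [0,0,4,0,0,0.0006,1]
    - [0,0,4,0,0,0.0006,1]
    - [0,0,4,0,0,0.0006,1]
    - [0,0,4,0,0,0.0006,1]
    - [0,0,4,0,0,0.0006,1]
    - [0,0,4,0,0,0.0006,1]
    - [0,0,4,0,0,0.0006,1]
    - [0,0,0,0,0,0.0006,1]

```text
time: 27.25
ee_pos: [0.5165, -0.0574, 0.121]
eef_rot: [0.772, 0.635, -0.002, 0.003]
ft_force: [-4.6, -0.1, 11.4]
width: 0.0136
```

Run:
```python
from rel import *
st();shot('wrist','16');c,R,s=collar('wrist16.npz');print(c)
```

```text
t 27.25 p [ 0.5165 -0.0574  0.121 ] th 78.88 z [ 0.001 -0.007 -1.   ] F [-4.61 -0.06 11.41] M [0.259 1.187 0.02 ] w 0.0136 q [ 0.51  0.26 -0.56  1.86  0.16  1.07 -0.3 ]
collar plane slopes [ 0.0424 -0.0136  0.0396] centre tool [ 0.0005 -0.0013] resid 0.0004 18
[ 0.51543392 -0.05693687  0.08140447]
```

View pics/wrist16.png

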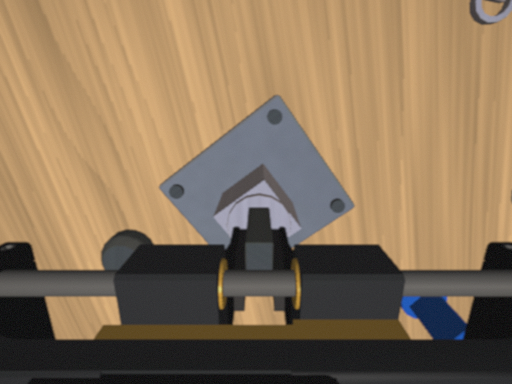

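Call:
send_rows:
  steps:
    - [0,0,4,0,0,0.0006,1]
    - [0,0,5,0,0,0.0006,1]
    - [0,0,5,0,0,0.0006,1]
    - [0,0,5,0,0,0.0006,1]
    - [0,0,5,0,0,0.0006,1]
    - [0,0,5,0,0,0.0006,1]
    - [0,0,5,0,0,0.0006,1]
    - [0,0,5,0,0,0.0006,1]
    - [0,0,5,0,0,0.0006,1]
    - [0,0,2,0,0,0.0006,1]

```text
time: 28.3
ee_pos: [0.5149, -0.0556, 0.1211]
eef_rot: [0.963, 0.27, -0.003, 0.004]
ft_force: [-6.3, 0.4, 11.1]
width: 0.0131
```

Run:
```python
from rel import *
st();shot('wrist','17');c,R,s=collar('wrist17.npz');print(c)
```

```text
t 28.3 p [ 0.5149 -0.0556  0.1211] th 31.29 z [-0.004 -0.009 -1.   ] F [-6.3   0.38 11.11] M [0.293 1.277 0.146] w 0.0131 q [ 0.42  0.24 -0.45  1.86  0.13  1.07 -1.11]
collar plane slopes [0.0589 0.0001 0.0393] centre tool [0.0002 0.0004] resid 0.0005 20
[ 0.51509479 -0.056235    0.08181371]
```

View pics/wrist17.png

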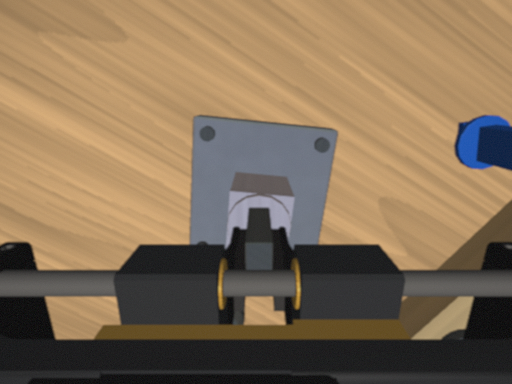

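Call:
send_rows:
  steps:
    - [0,0,2,0,0,0.0005,1]
    - [0,0,2,0,0,0.0005,1]
    - [0,0,1,0,0,0.0005,1]
    - [0,0,0.3,0,0,0.0005,1]
    - [0,0,0.3,0,0,0.0005,1]
    - [0,0,0.3,0,0,0.0005,1]
    - [0,0,0.3,0,0,0.0005,1]
    - [0,0,0.3,0,0,0.0005,1]
    - [0,0,0.3,0,0,0.0005,1]
    - [0,0,0.3,0,0,0.0005,1]

```text
time: 29.35
ee_pos: [0.5148, -0.0552, 0.1212]
eef_rot: [0.978, 0.208, -0.003, 0.005]
ft_force: [-6.6, 0.8, 10.4]
width: 0.0134
```

Run:
```python
from rel import *
st();shot('wrist','18');shot('side','18');shot('top','18');st()
im,d,K,T=load('wrist18.npz');W=cloud(d,K,T);X,Y,Z=W[...,0],W[...,1],W[...,2]
m=(abs(X-.514)<.03)&(abs(Y+.057)<.03)&(Z>.0785)&(Z<.088)
p=W[m];A=np.c_[p[:,:2]-p[:,:2].mean(0),np.ones(len(p))]
for _ in range(3):
    c=np.linalg.lstsq(A,p[:,2],rcond=None)[0];k=abs(p[:,2]-A@c)<.001;A,p=A[k],p[k]
print('collar',len(p),c.round(4),p.min(0).round(4),p.max(0).round(4))
for n in ['side18.npz','top18.npz']:
    im,d,K,T=load(n);W=cloud(d,K,T);X,Y,Z=W[...,0],W[...,1],W[...,2]
    m=(abs(X-.5)<.05)&(Y>.29)&(Y<.37)&(Z>.135)&(Z<.23);p=W[m];print(n,len(p),p.min(0).round(3),p.max(0).round(3))
im=cv2.imread('pics/side18.png');cv2.imwrite('pics/g2.png',cv2.resize(im[100:260,140:320],None,fx=3.7,fy=3.7,interpolation=cv2.INTER_CUBIC))
```

```text
t 29.35 p [ 0.5148 -0.0552  0.1212] th 23.96 z [-0.004 -0.012 -1.   ] F [-6.61  0.81 10.36] M [0.277 1.24  0.17 ] w 0.0134 q [ 0.4   0.24 -0.44  1.86  0.13  1.07 -1.24]
t 29.5 p [ 0.5148 -0.0552  0.1212] th 23.97 z [-0.004 -0.012 -1.   ] F [-5.19  1.02 10.4 ] M [0.29  1.145 0.124] w 0.0134 q [ 0.4   0.24 -0.44  1.86  0.13  1.07 -1.24]
collar 1131 [-0.0017 -0.0102  0.0817] [ 0.5003 -0.0776  0.0807] [ 0.5374 -0.0343  0.0829]
side18.npz 200 [0.466 0.292 0.137] [0.525 0.368 0.193]
top18.npz 456 [0.472 0.291 0.137] [0.527 0.37  0.195]
```

View pics/g2.png

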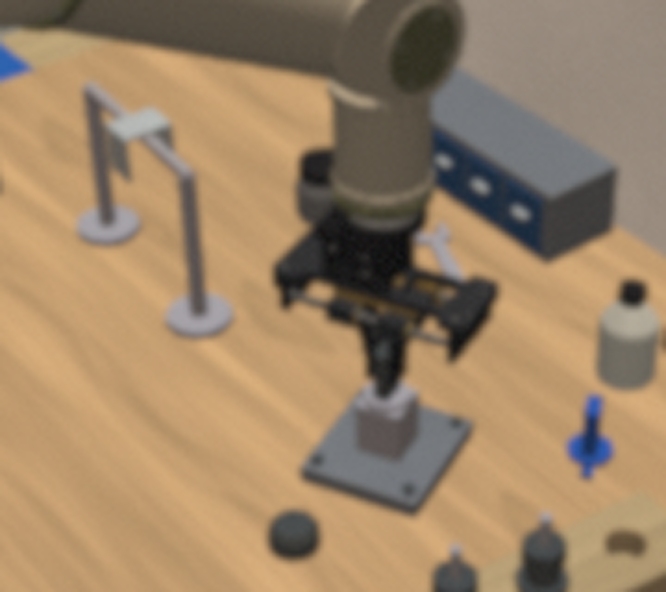

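View pics/wrist18.png

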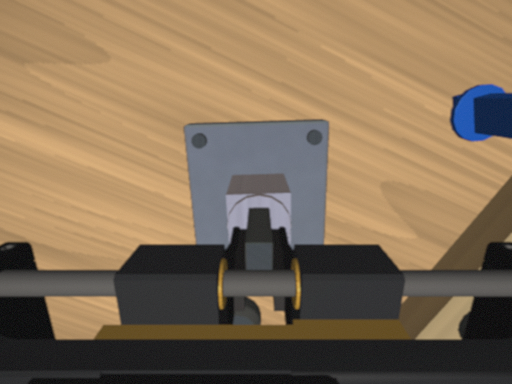

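View pics/top18.png

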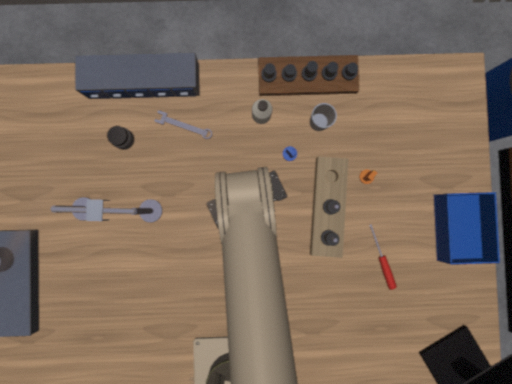

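Run:
```python
from h import *
from bench import close_job
st();print(close_job());st()
```

```text
t 29.5 p [ 0.5148 -0.0552  0.1212] th 23.97 z [-0.004 -0.012 -1.   ] F [-5.19  1.02 10.4 ] M [0.29  1.145 0.124] w 0.0134 q [ 0.4   0.24 -0.44  1.86  0.13  1.07 -1.24]
the job is handed in; nothing more can be done
None
the job is handed in; nothing more can be done
```

The job is done and handed in at 29.5 s of the 58 s allowed; `close_job` gave no verdict. The guard hangs on the rail and the key is held in the slot, pushed home and turned.

**Guard:** I lifted it off the boss and hung it astride the rail. The last side and top pictures show it still hanging there, clear of the hand, its top at about 0.19 m.

**Key:** I took the grey key from the far hole of the rack, pushed it home and turned it 91° clockwise. I finished still gripping it at 60 N.
- **Depth:** the collar's top is at 0.0817 m by camera, against 0.081 m expected when fully home.
- **Upright and centred:** the collar is level within 0.01 rad. Its centre was last measured just before the final few degrees, within about 1 mm of the slot's centre.
- **Turn:** the key's turn puts the rotor at about 1.4 rad, but I could not read the rotor or plunger directly.
- **Holding:** the pose did not change over the last 0.15 s, with about 10 N of push on the tool.

**Bystanders:** none looked moved in the last top picture; I did not measure each one.

**What disagreed:** a side force of 5 to 6 N in −x stayed on the tool in the slot. The tool's centre and the key's axis differed by 1 to 2 mm by camera. Both are small against the limits.

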